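# Back off the knurled wheel of the sample clamp

## Task

One of the two bench clamps holds a sample cup between its jaws: loosen that clamp by stroking the top of its knurled wheel's rim with a fingertip, again and again, until the wheel has made two full turns (within a quarter turn) anticlockwise as seen from the robot's side. Only touch the wheel, do not grasp anything; leave the empty clamp's wheel as it is, leave the cup and all other things standing where they are, and finish clear of everything.

Things in the scene. Friction and masses are not known exactly. Their poses are not given: they have to be found in the camera images.
- clamp_a: Bench clamp holding the cup, bolted down; left or right of two identical clamps. Grey base 114 x 86 x 10 mm. Origin: on the worktop under the clamp; x from the wheel end (nearest the robot) to the fixed anvil, yaw up to 0.3 rad either way; y left, z up. Along x, mm: wheel -65 to -41, bearing block -37 to -24 (top z 56), moving jaw's face +3 (top z 54), anvil 60 to 68 (top z 60).
- wheel_a_center (a point): Centre of clamp_a's knurled wheel, at (-53, 0, 46) mm in clamp_a's frame. Black disc, 60 mm diameter over 24 straight ribs about 2 mm high across its rim, 24 mm wide; axle level along clamp_a's x, so the rim's upper half is open from above (top 76 mm above the worktop). The face towards the robot has a white index line from hub to rim, upright at the start within 15 degrees.
- wheel_a (a joint): Turn of clamp_a's wheel, rad. Starts between -0.25 and 0.25 (tight), grows as it loosens: anticlockwise seen from the robot's side, top of the rim moving left (+y of clamp_a); two turns are 12.57. Friction about 2 N at the rim; it stays where it is left and turns back as easily if stroked the other way. Stops at -0.6 and 16. The jaw draws back 5 mm a turn.
- clamp_b: The empty clamp, bolted down, identical to clamp_a but with nothing between its jaws; same frame.
- wheel_b_center (a point): Centre of the wheel of clamp_b, which must not be turned; same place and size as on clamp_a.
- wheel_b (a joint): Turn of the wheel of clamp_b, rad; starts at 0 and must stay there.
- cup: White sample cup with a dark grey lid, 55 mm in diameter, 58 mm tall, loose, standing upright on the base plate of clamp_a between jaw and anvil. Origin: centre of its underside, at (31, 0, 10) mm in the frame of clamp_a. Not to be moved.
- amber_bottle: Bystander: small brown dropper bottle with black cap, 35 mm in diameter, 85 mm tall, loose; origin at the centre of its underside.
- vial: Bystander: glass vial with white screw cap, 22 mm in diameter, 48 mm tall, loose; origin at the centre of its underside.
- tape: Bystander: roll of adhesive tape lying flat, 52 mm in diameter, 19 mm high, loose; origin at the centre of its underside.
- carton: Bystander: small carton, 55 x 90 x 45 mm, loose; origin at the centre of its underside.

How it is judged:
On the way:
1. a finger strokes the cup clamp's wheel past its first full turn (value of joint wheel_a between 4.7 and 9.5 rad and contact force between the fingers and wheel_a above 0.2 N), for 0.04 s.
At the end, for the whole second after the job is handed in: The wheel of the clamp with the cup stands at rest two full turns looser than at the start, within a quarter turn either way (joint between 10.74 and 14.39 rad); the empty clamp's wheel is within 0.4 rad of where it was; the cup stands upright in the clamp, within 10 mm of where it stood (value of joint wheel_a between 10.74 and 14.39 rad and velocity of joint wheel_a between -0.05 and 0.05 rad/s and value of joint wheel_b between -0.4 and 0.4 rad and distance of cup from where it was at the start of the episode below 0.01 m and angle between cup's own z axis and vertical below 0.15 rad); the robot touches nothing.
It fails at once if the empty clamp's wheel is turned by more than 0.4 rad (value of joint wheel_b above 0.4 rad or value of joint wheel_b below -0.4 rad).
It fails at once if the cup is lifted, tipped or shifted by more than 10 mm (distance of cup from where it was at the start of the episode above 0.01 m or angle between cup's own z axis and vertical above 0.15 rad).
It fails at once if the wheel is turned on more than two and a quarter turns (value of joint wheel_a above 14.39 rad).
It fails at once if a bystander is shifted by more than 20 mm (distance of any of amber_bottle, vial, tape, carton from where it was at the start of the episode above 0.02 m).
It also fails if it takes over 72 s, if anything falls off the work surface, if the arm or the gripper's body presses on something with over 40 N, if the wrist force passes 120 N, or if a joint passes its speed limit or range.

## Robot

A 6-joint arm with a two-finger parallel gripper is mounted at the origin on a cart in front of the work surface, level with it; the furniture and walls round the work are solid. World frame = base frame: x ahead of the robot, y to its left, z up, the work surface at z = 0. Lengths are in m, angles in rad, forces in N, time in s.
With the tool pointing down it reaches from about 0.3 to 0.775 m from the base axis. Payload 14.6 kg.
Tool frame: the origin (TCP) lies on the front face of the gripper's body, between the roots of the fingers; the fingertips stand 97 mm ahead of it and the grasp point (between the pads) lies 78 mm ahead of it; z points along the fingers, x is the direction in which the jaws open and shut, and the axes are right-handed (so a half turn about z gives the same grasp; the last joint's range is limited). The gripper opens to 94 mm and grips with 3 to 60 N. Pads are 16 mm wide; open, the fingers measure 119 mm over their backs; the gripper's body (75 mm by 177 mm) begins 78 mm behind the grasp point.
Start: joints at [-1.228, 0.3, 1.521, -0, 1.321, -0.067], TCP at [0.219, -0.504, 0.303] pointing down, gripper open.
Joint ranges: [-3.03, 3.03], [-0.79, 2.21], [0.23, 2.52], [-1.04, 4.18], [0, 3.07], [-2.55, 2.55]. Speed limits (rad/s): [2.22, 2.22, 2.57, 3.14, 3.14, 3.14].

## Interface

Orientations are given as [roll, pitch, yaw] about the fixed x, y, z axes, in that order (R = Rz(yaw) Ry(pitch) Rx(roll)).
In Python, from station import sensors, camera, ctrl gives the robot as it stands.
- The arm moves only by the tool move_arm, never from a script. Its argument "rows" is text: rows parted by semicolons, each of 6 numbers parted by spaces: the shift along the tool's x, y, z in mm, then the turn, a rotation vector about the tool's x, y, z in rad. In form: x y z wx wy wz; .... A call has 1 to 20 rows; each row shifts and turns the pose as measured when the row begins, along the tool's axes as they then stand; what a row does not reach is not made up. A row lasts 1/8 s, in which the tool goes at most 62.5 mm and 10.7 degrees, less where a joint would pass 70% of its speed; a pose out of reach is approached as far as the arm can. A call with a gripper value outside its range is refused whole. "grip" is the opening, from -1 (shut) to 1 (fully open), set as the call begins (left out, the last holds). The fingers move at their own pace and stop on an object; "newtons" is the grip in N (left out, the last holds). Time passes only in rows, so rows that do not move let the fingers close. It gives the time, the measured TCP pose, the force and the opening at its end, in the units of the state.
- sensors.get_obs(): the state, without advancing time (a new reading comes with each control period).
- camera(name): name is "scene" or "side" or "wrist"; returns a dict with "color" (400x640x3 uint8, blue, green, red), "z_map" (400x640 float32, m along the optical axis (not along the pixel's ray), 0 where there is no reading), "mtx" (3x3 intrinsics, pixels), "position" and "attitude" of the camera in the world; the wrist camera has in their place "hand_eye" (4x4, takes a point from camera to tool coordinates, whose origin is the TCP and whose axes are the tool frame's). Camera axes: x right, y down, z forward; pixel columns grow to the right and rows downward; lengths in m; the calibration is good to about 2 mm. The wrist camera is an equidistant fisheye: a pixel r from the principal point sees the ray r / f radians off the axis. A picture is of the moment at which its call begins: read the wrist's pose just before it.
- ctrl.hand_in(): hands the job in, once; it reports no verdict.
The state is a dict: "time_s": time; "qpos": joint angles; "joint_vel": joint speeds; "tau": joint torques, N m; "ee_pos": TCP position; "eef_rot": TCP orientation; "force": force on the tool from outside, world axes, zero at the start; "moment": the same for the moment, N m; "grip_width": finger opening in m.
Only numpy, scipy, OpenCV 4.12 (cv2) and the standard library are available. Lean on these libraries where they do the work, as an engineer would, in place of code of your own. Each camera call takes 0.05 s, during which the arm holds its last target.

## Working session

There is one attempt and no reset: what is moved stays moved. The work goes in short steps, Python scripts to look and compute and a tool call to move; the robot and the scene stay as the last step left them, time stands still between calls to the robot, and variables do not carry over. Pictures are saved under pics/ and viewed, and the job is handed in when it is done.

Besides the shell and the picture viewer there is one more tool, called after "Emit:" by a JSON object that holds its "name" and its "arguments", one argument or row to a line. move_arm: Moves the arm, as the interface text tells. Its arguments: {"type":"object","properties":{"rows":{"type":"string"},"grip":{"type":"number"},"newtons":{"type":"number"}},"required":["rows"]}

```bash
mkdir -p pics; ls
python3 - <<'E'
from station import sensors,camera
import cv2,numpy as np
o=sensors.get_obs();print(o)
for n in ("scene","side","wrist"):
    c=camera(n);cv2.imwrite(f"pics/{n}0.png",c["color"]);print(n,c["mtx"],c.get("position"),c.get("attitude"),c.get("hand_eye"))
E
```

```text
pics
{'time_s': 0.0, 'qpos': array([-1.22757550e+00,  3.00473904e-01,  1.52158202e+00,  4.95416918e-06,
        1.32069837e+00, -6.65964336e-02]), 'joint_vel': array([ 0.00075768, -0.0007438 , -0.00138343, -0.0010734 ,  0.00208171,
        0.00186945]), 'tau': array([ 1.40397956e-04, -5.31810915e+01, -3.52736056e+01,  7.07768463e-02,
        2.42942985e-02, -9.88931151e-05]), 'ee_pos': array([ 0.21909208, -0.50431456,  0.30208433]), 'eef_rot': array([-3.14151056e+00,  1.15875127e-03, -1.16098025e+00]), 'force': array([ 0.74390723,  0.20800769, -0.58147201]), 'moment': array([ 0.00800619,  0.00539547, -0.00439026]), 'grip_width': 0.09396223398489535}
scene [[385.79232454   0.         322.57892138]
 [  0.         385.79232454 197.67802366]
 [  0.           0.           1.        ]] [ 0.12854154 -0.84643232  0.68389749] [-2.16864555  0.01679754 -0.52810698] None
side [[437.33541655   0.         323.0395756 ]
 [  0.         437.33541655 198.87211629]
 [  0.           0.           1.        ]] [ 0.61184659 -0.81050223  0.69333458] [-2.25917170e+00  1.63103637e-04  6.02839143e-02] None
wrist [[309.70691629   0.         317.51420761]
 [  0.         309.70691629 200.78316545]
 [  0.           0.           1.        ]] None None [[ 9.99999851e-01  4.54333288e-04  3.00981557e-04  3.06397251e-04]
 [-5.16845840e-04  9.65785196e-01  2.59342799e-01 -7.51959478e-02]
 [-1.72855466e-04 -2.59342916e-01  9.65785288e-01 -8.24820086e-02]
 [ 0.00000000e+00  0.00000000e+00  0.00000000e+00  1.00000000e+00]]
```

View pics/scene0.png

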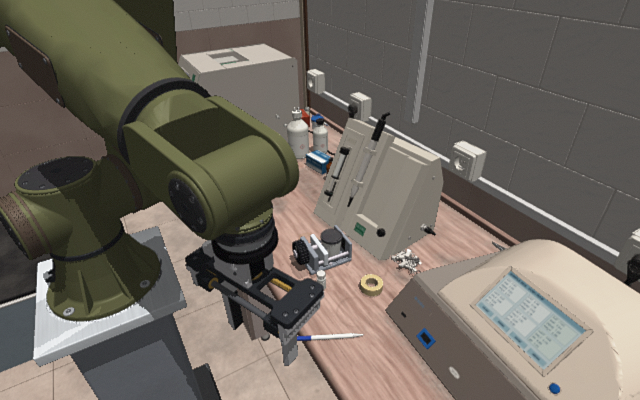

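View pics/side0.png

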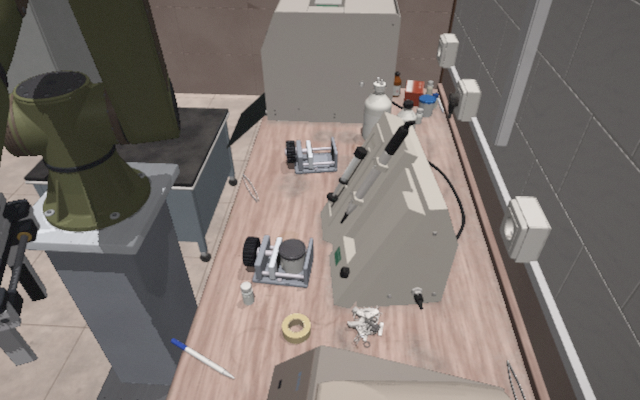

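View pics/wrist0.png

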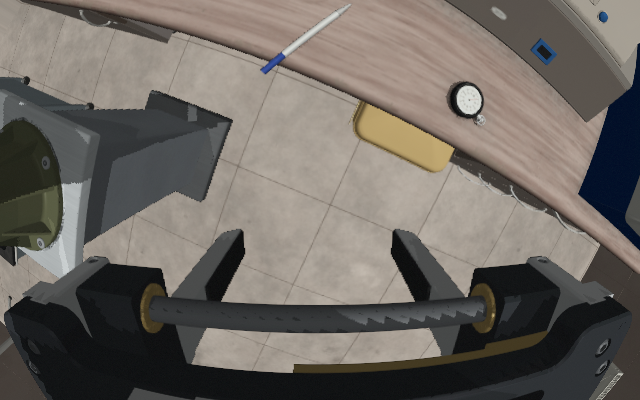

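The cup clamp is the near one (right, from the robot): side view wheel at about (251,252), lid (291,249), vial (247,293), tape (297,328). The empty clamp is at about (315,155). I'll measure these next.

```bash
cat > h.py <<'E'
import numpy as np,cv2
from scipy.spatial.transform import Rotation as R
def rot(a): return R.from_euler('xyz',a).as_matrix()
def cloud(c):
    z=c["z_map"];v,u=np.mgrid[:400,:640];K=c["mtx"]
    p=np.stack([(u-K[0,2])/K[0,0]*z,(v-K[1,2])/K[1,1]*z,z],-1)
    w=p@rot(c["attitude"]).T+np.array(c["position"]); w[z==0]=np.nan; return w
E
python3 - <<'E'
from h import *
from station import camera
for n in ("side","scene"):
    c=camera(n);w=cloud(c);np.save(n+".npy",w);cv2.imwrite(n+".png",c["color"])
    print(n)
    pts={"side":dict(wheel=(251,252),lid=(292,247),vial=(247,287),tape=(297,320),table=(270,300),base=(290,280),wheelb=(291,155),pen=(205,358),anv=(310,245)),
     "scene":dict(wheel=(300,252),lid=(332,236),vial=(320,274),tape=(372,279),table=(345,300))}[n]
    for k,(u,v) in pts.items(): print(k,np.round(np.nanmedian(w[v-1:v+2,u-1:u+2].reshape(-1,3),0),3))
    im=c["color"]
    x0,y0,x1,y1={"side":(220,220,340,310),"scene":(270,210,390,300)}[n]
    cv2.imwrite(f"pics/{n}_crop.png",cv2.resize(im[y0:y1,x0:x1],None,fx=6,fy=6,interpolation=cv2.INTER_CUBIC))
    d=im.max(2)<60
    m=d&(w[...,2]>0.01)&(w[...,2]<0.09)&(w[...,0]>.3)&(w[...,0]<.7)
    k,l,s,ce=cv2.connectedComponentsWithStats(m.astype(np.uint8))
    for i in range(1,k):
        if s[i,4]>15:
            q=w[l==i];print(s[i],ce[i].round(),np.round(q.min(0),3),np.round(q.max(0),3),np.round(q.mean(0),3))
E
```

```text
side
wheel [ 0.435 -0.223  0.067]
lid [ 0.513 -0.204  0.066]
vial [ 0.439 -0.296  0.05 ]
tape [ 0.536 -0.338  0.015]
table [ 0.477 -0.287  0.001]
base [ 0.511 -0.243  0.012]
wheelb [0.47  0.141 0.054]
pen [ 0.386 -0.42   0.01 ]
anv [ 0.548 -0.19   0.061]
[260 106   6  13  24] [263. 112.] [0.338 0.409 0.01 ] [0.354 0.486 0.023] [0.344 0.441 0.015]
[287 142  10  21 151] [291. 153.] [0.458 0.136 0.023] [0.482 0.173 0.079] [0.469 0.148 0.056]
[331 146   3  14  26] [332. 153.] [0.572 0.171 0.012] [0.579 0.226 0.05 ] [0.577 0.191 0.032]
[243 237  17  29 357] [250. 251.] [ 0.417 -0.233  0.029] [ 0.443 -0.185  0.079] [ 0.431 -0.216  0.063]
[277 253  20  15  57] [281. 260.] [ 0.484 -0.236  0.025] [ 0.524 -0.199  0.066] [ 0.492 -0.22   0.045]
[340 268   9  10  73] [344. 272.] [ 0.611 -0.281  0.068] [ 0.625 -0.264  0.088] [ 0.618 -0.275  0.079]
scene
wheel [ 0.417 -0.225  0.065]
lid [ 0.512 -0.216  0.065]
vial [ 0.43  -0.296  0.049]
tape [ 0.543 -0.345  0.014]
table [ 0.461 -0.354 -0.001]
[306 156  16  14  73] [314. 163.] [0.68  0.154 0.017] [0.696 0.238 0.042] [0.688 0.193 0.029]
[377 229   8   8  51] [380. 232.] [ 0.607 -0.284  0.069] [ 0.622 -0.266  0.085] [ 0.614 -0.277  0.077]
[322 237  27  15  95] [338. 243.] [ 0.483 -0.248  0.011] [ 0.54  -0.21   0.068] [ 0.523 -0.228  0.046]
[293 240  21  29 319] [302. 253.] [ 0.411 -0.246  0.01 ] [ 0.443 -0.185  0.077] [ 0.425 -0.221  0.054]
[421 333  10  11  54] [425. 338.] [ 0.516 -0.553  0.039] [ 0.525 -0.533  0.049] [ 0.52  -0.543  0.044]
```

View pics/side_crop.png

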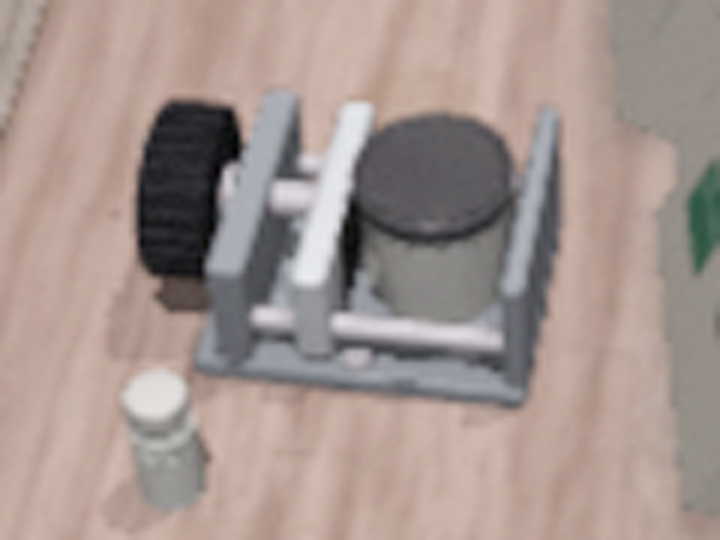

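View pics/scene_crop.png

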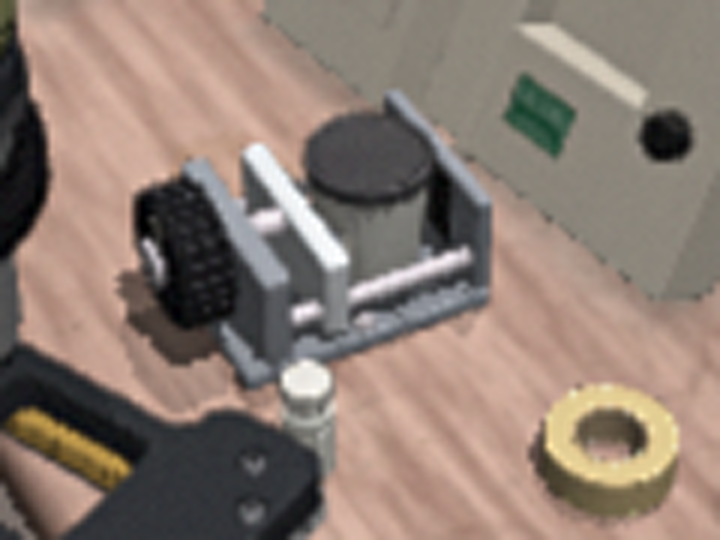

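Run:
```python
from h import *
P=[]
for n in("side","scene"):
    w=np.load(n+".npy");im=cv2.imread(n+".png");x0,y0,x1,y1={"side":(220,220,340,310),"scene":(270,210,390,300)}[n]
    w=w[y0:y1,x0:x1];im=im[y0:y1,x0:x1].astype(int)
    mx=im.max(2)
    inb=(w[...,0]>.4)&(w[...,0]<.58)&(w[...,1]>-.28)&(w[...,1]<-.14)
    # lid
    m=inb&(mx<95)&(w[...,2]>.06)&(w[...,0]>.478)
    q=w[m];(c,r)=cv2.minEnclosingCircle(q[:,:2].astype(np.float32));print(n,"lid",len(q),q.mean(0).round(4),c,r)
    # block and anvil tops
    m=inb&(w[...,2]>.05)&(mx>95)
    q=w[m]
    for k in range(0,1):
        for a,b in((.43,.475),(.475,.50),(.535,.57)):
            s=q[(q[:,0]>a)&(q[:,0]<b)]
            if len(s)>8:
                vx,vy,x,y=cv2.fitLine(s[:,:2].astype(np.float32),cv2.DIST_HUBER,0,.01,.01).ravel();
                print(a,len(s),s.mean(0).round(4),s.min(0).round(3),s.max(0).round(3),"yaw of normal",np.arctan2(vy,vx)-np.sign(vy)*np.pi/2)
    m=inb&(mx<60)&(w[...,0]<.46)&(w[...,2]>.03); q=w[m]
    t=q[q[:,2]>q[:,2].max()-.006]; print("wheel top",t.mean(0).round(4),t.min(0).round(3),t.max(0).round(3))
```

```text
side lid 292 [ 0.5126 -0.2149  0.067 ] (0.5199492573738098, -0.2104714959859848) 0.031909797340631485
0.43 291 [ 0.4547 -0.2083  0.0563] [ 0.431 -0.246  0.05 ] [ 0.475 -0.163  0.076] yaw of normal -0.0315578
0.475 179 [ 0.4821 -0.2073  0.056 ] [ 0.475 -0.249  0.05 ] [ 0.5   -0.164  0.071] yaw of normal -0.017794132
0.535 165 [ 0.5456 -0.2144  0.0604] [ 0.536 -0.254  0.05 ] [ 0.553 -0.165  0.07 ] yaw of normal -0.054531932
wheel top [ 0.4309 -0.2039  0.0756] [ 0.419 -0.219  0.073] [ 0.442 -0.189  0.079]
scene lid 265 [ 0.51   -0.214   0.0653] (0.5104105472564697, -0.2117733657360077) 0.028131231665611267
0.43 178 [ 0.4568 -0.2132  0.0545] [ 0.436 -0.251  0.05 ] [ 0.475 -0.164  0.076] yaw of normal -0.09064019
0.475 72 [ 0.4812 -0.2061  0.054 ] [ 0.475 -0.249  0.05 ] [ 0.5   -0.169  0.068] yaw of normal -0.035451055
0.535 62 [ 0.543  -0.2171  0.0588] [ 0.536 -0.255  0.055] [ 0.549 -0.172  0.068] yaw of normal -0.07579517
wheel top [ 0.4248 -0.2081  0.0734] [ 0.414 -0.223  0.071] [ 0.437 -0.192  0.077]
```

Cup-clamp estimates: wheel centre about (0.428, -0.209), lid centre about (0.512, -0.213), yaw about -0.05. Lid and wheel are 84 mm apart, as they should be. I'll move to a point in front of the wheel and turn the tool so the wrist camera is on the robot's side, where it can see the index line.

Emit:
{"name": "move_arm", "arguments": {
  "rows": "-27 -31 0 0 0 0;-27 -31 0 0 0 0;-27 -31 0 0 0 0;-27 -31 0 0 0 0;-27 -31 0 0 0 0;-27 -31 0 0 0 0;-27 -31 0 0 0 0;-27 -31 0 0 0 0",
  "grip": -1,
  "newtons": 20
}}

```text
time_s: 1.25
ee_pos: [0.3632, -0.1999, 0.3019]
eef_rot: [-3.141, 0.001, -1.165]
force: [0.3, -0.8, -0.5]
grip_width: 0.0173
```

Emit:
{"name": "move_arm", "arguments": {
  "rows": "0 0 0 0 0 -0.18;0 0 0 0 0 -0.18;0 0 0 0 0 -0.18;0 0 0 0 0 -0.18;0 0 0 0 0 -0.18;0 0 0 0 0 -0.18;0 0 0 0 0 -0.18;0 0 0 0 0 -0.18;0 0 0 0 0 -0.18;0 0 0 0 0 -0.18;0 0 0 0 0 -0.18;0 0 0 0 0 -0.18;0 0 0 0 0 -0.18;0 0 0 0 0 -0.18"
}}

```text
time_s: 3.0
ee_pos: [0.3637, -0.1968, 0.302]
eef_rot: [3.141, -0.001, 1.441]
force: [0.2, 0.3, -0.6]
grip_width: 0.0003
```

```bash
cat >> h.py <<'E'
def pix2world(c,o,u,v,z):
    K=c["mtx"];d=np.array([u-K[0,2],v-K[1,2]]);r=np.hypot(*d);t=r/K[0,0]
    ray=np.array([d[0]/r*np.sin(t),d[1]/r*np.sin(t),np.cos(t)]) if r>0 else np.array([0,0,1.])
    T=np.array(c["hand_eye"]);Rw=rot(o["eef_rot"]);p0=Rw@T[:3,3]+o["ee_pos"];dd=Rw@T[:3,:3]@ray
    return p0+dd*(z-p0[2])/dd[2]
def world2pix(c,o,p):
    T=np.array(c["hand_eye"]);Rw=rot(o["eef_rot"]);q=T[:3,:3].T@(Rw.T@(np.array(p)-o["ee_pos"])-T[:3,3])
    t=np.arctan2(np.hypot(q[0],q[1]),q[2]);a=np.arctan2(q[1],q[0]);f=c["mtx"][0,0]
    return c["mtx"][0,2]+f*t*np.cos(a),c["mtx"][1,2]+f*t*np.sin(a)
E
python3 - <<'E'
from h import *
from station import sensors,camera
import pickle
o=sensors.get_obs();c=camera("wrist");pickle.dump((o,c),open("w1.pkl","wb"));cv2.imwrite("pics/w1.png",c["color"])
print(world2pix(c,o,(.428,-.209,.076)),world2pix(c,o,(.512,-.213,.068)))
E
```

```text
(np.float64(314.088439172439), np.float64(251.95732994133073)) (np.float64(320.0818415454679), np.float64(310.5889100298648))
```

View pics/w1.png

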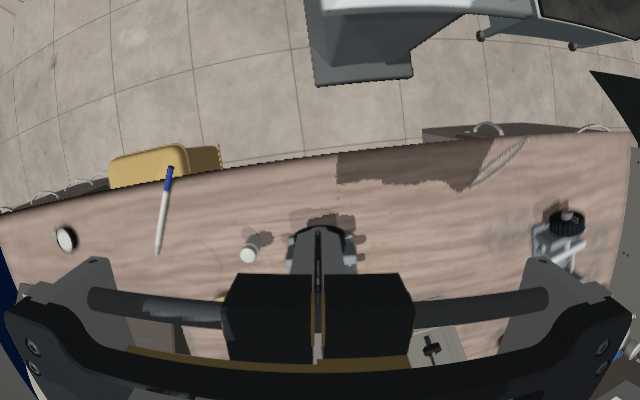

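The wheel is at about (320,240), partly hidden behind the closed fingers, and the vial is at (248,255). I'll back off a little and pitch the tool to see the wheel's face.

Emit:
{"name": "move_arm", "arguments": {
  "rows": "0 -30 0 0 0 -0.08;0 -30 0 -0.15 0 0;0 0 0 -0.15 0 0;0 0 0 -0.15 0 0;0 0 0 0 0 0"
}}

```text
time_s: 3.68
ee_pos: [0.3022, -0.1917, 0.302]
eef_rot: [2.679, -0.003, 1.518]
force: [-0.4, 0.5, -0.0]
grip_width: 0.0007
```

```bash
cat > look.py <<'E'
import sys
from h import *
from station import sensors,camera
import pickle
n=sys.argv[1]
o=sensors.get_obs();c=camera("wrist");pickle.dump((o,c),open(n+".pkl","wb"));cv2.imwrite(f"pics/{n}.png",c["color"])
print(o["ee_pos"].round(4),o["eef_rot"].round(3),o["force"].round(1))
u,v=map(int,world2pix(c,o,(.416,-.209,.046)));print(u,v)
y0=max(0,v-60);x0=u-80
cv2.imwrite(f"pics/{n}c.png",cv2.resize(c["color"][y0:v+60,x0:u+80],None,fx=5,fy=5,interpolation=cv2.INTER_CUBIC))
E
python3 look.py w2
```

```text
[ 0.3022 -0.1917  0.302 ] [ 2.679 -0.003  1.518] [-0.4  0.5 -0. ]
307 173
```

View pics/w2.png

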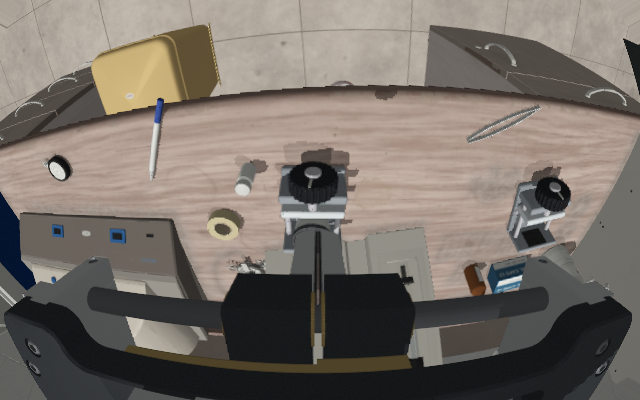

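View pics/w2c.png

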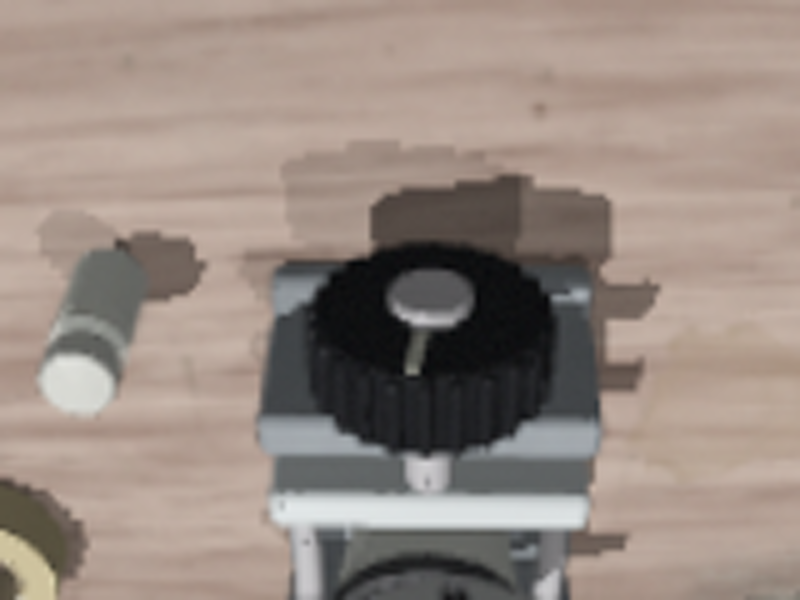

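The wheel and its index line are clear: hub in crop (430,297), line pointing "up" (towards the camera, at 415,370). The wheel's edges are at crop x of 308 and 556. I'll cast these and the bearing block's corners.

Run:
```python
from h import *
import pickle
o,c=pickle.load(open("w2.pkl","rb"))
u0,v0=307-80,173-60
f=lambda u,v,z:pix2world(c,o,u0+u/5-.4,v0+v/5-.4,z).round(4)
print("wheelL/R",f(308,335,.046),f(556,335,.046))
print("block top far edge/near corners", f(258,420,.056),f(602,420,.056),f(258,452,.056),f(602,452,.056))
print("jaw top",f(270,495,.054),f(592,495,.054),f(270,525,.054),f(592,525,.054))
print("hub",f(432,297,.046),"line end",f(413,373,.07),"bottom rim(top) back",f(432,452,.076),"front",f(425,385,.076))
print("vial cap",f(78,385,.048))
```

```text
wheelL/R [ 0.4242 -0.2332  0.046 ] [ 0.4275 -0.1734  0.046 ]
block top far edge/near corners [ 0.442  -0.2469  0.056 ] [ 0.4466 -0.1628  0.056 ] [ 0.4525 -0.2484  0.056 ] [ 0.4571 -0.1627  0.056 ]
jaw top [ 0.4692 -0.2477  0.054 ] [ 0.4736 -0.1649  0.054 ] [ 0.48   -0.2492  0.054 ] [ 0.4845 -0.1648  0.054 ]
hub [ 0.4146 -0.2026  0.046 ] line end [ 0.4181 -0.2069  0.07  ] bottom rim(top) back [ 0.4369 -0.2037  0.076 ] front [ 0.4168 -0.204   0.076 ]
vial cap [ 0.4347 -0.2928  0.048 ]
```

Wheel centre is about (0.427, -0.205) with the top at z 0.076. Clamp yaw is about -0.053, and the tool yaw (1.518) already lines up with the stroke. Now I'll level the tool and move to the right of the wheel, above it.

Emit:
{"name": "move_arm", "arguments": {
  "rows": "0 0 0 0.155 0 0;0 0 0 0.155 0 0;0 0 0 0.153 0 0;-9 31 0 0 0 0;-9 31 0 0 0 0;-9 31 0 0 0 0;-9 31 25 0 0 0;0 0 40 0 0 0;0 0 40 0 0 0;0 0 0 0 0 0"
}}

```text
time_s: 4.97
ee_pos: [0.4287, -0.239, 0.1914]
eef_rot: [-3.09, 0.02, 1.503]
force: [0.5, 0.6, 0.1]
grip_width: 0.0007
```

```bash
python3 look.py w3
python3 - <<'E'
from h import *
from station import camera
c=camera("side");cv2.imwrite("pics/s3.png",cv2.resize(c["color"][190:310,190:350],None,fx=5,fy=5,interpolation=cv2.INTER_CUBIC))
E
```

```text
[ 0.4287 -0.239   0.1914] [-3.09   0.02   1.503] [0.5 0.6 0.1]
359 209
```

View pics/w3c.png

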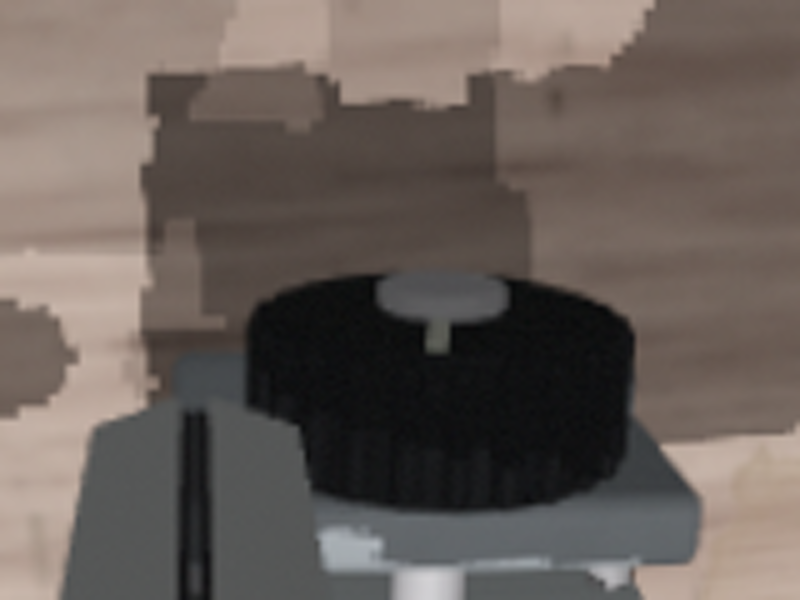

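View pics/s3.png

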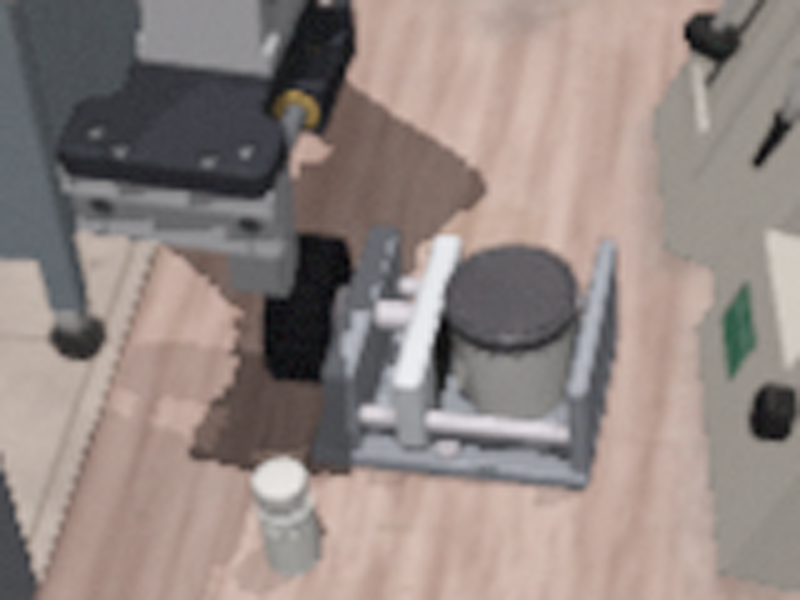

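Emit:
{"name": "move_arm", "arguments": {
  "rows": "0 0 0 -0.051 0.02 -0.015;11 -1 0 0 0 0;11 -1 0 0 0 0;12 -1.5 5 0 0 0;0 0 10 0 0 0;0 0 0 0 0 0"
}}

```text
time_s: 5.82
ee_pos: [0.4299, -0.2033, 0.1839]
eef_rot: [3.134, 0.007, 1.518]
force: [-0.5, 0.1, 1.1]
grip_width: 0.0004
```

Emit:
{"name": "move_arm", "arguments": {
  "rows": "0 -2 3 0 0 0;0 0 0 0 0 0"
}}

```text
time_s: 6.08
ee_pos: [0.4278, -0.2035, 0.1804]
eef_rot: [3.134, 0.007, 1.517]
force: [-0.0, -0.4, 0.4]
grip_width: 0.0006
```

```bash
python3 look.py w4
python3 - <<'E'
from h import *
from station import camera
c=camera("side");cv2.imwrite("pics/s4.png",cv2.resize(c["color"][190:310,190:350],None,fx=5,fy=5,interpolation=cv2.INTER_CUBIC))
E
```

```text
[ 0.4278 -0.2035  0.1804] [3.134 0.007 1.517] [-0.  -0.4  0.4]
310 206
```

View pics/s4.png

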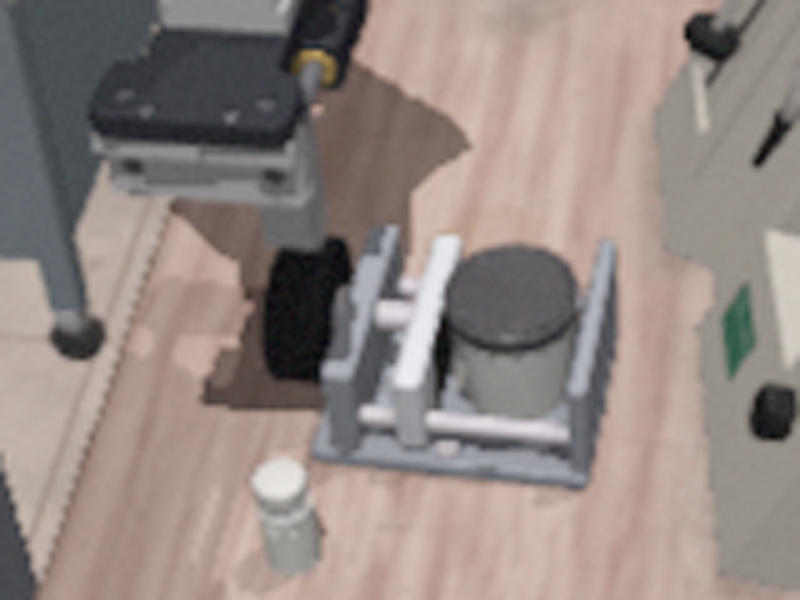

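View pics/w4c.png

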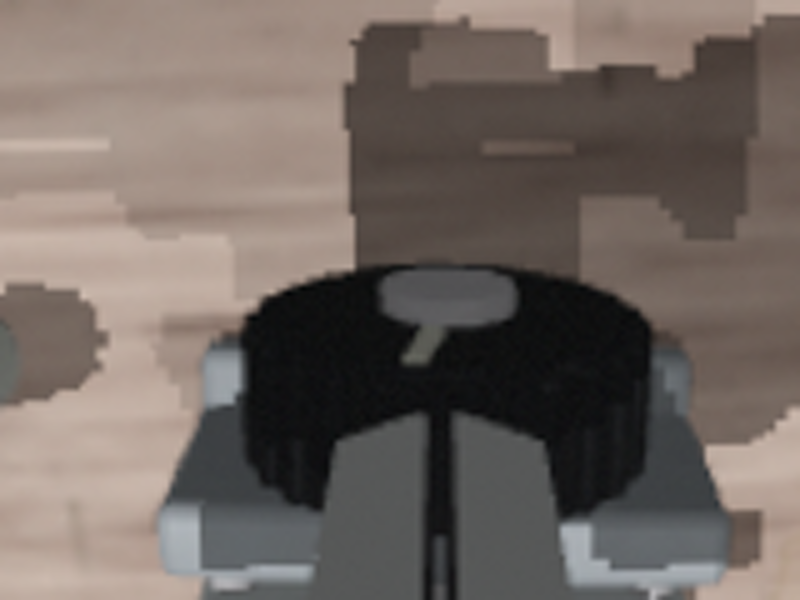

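The closed fingertip is centred over the wheel (crop 440 against the wheel's 447). I'll descend in small steps until it touches.

Emit:
{"name": "move_arm", "arguments": {
  "rows": "0 0 4 0 0 0;0 0 2 0 0 0;0 0 0 0 0 0"
}}

```text
time_s: 6.55
ee_pos: [0.428, -0.2038, 0.1744]
eef_rot: [3.133, 0.008, 1.517]
force: [1.0, 0.6, -0.3]
grip_width: 0.0004
```

Emit:
{"name": "move_arm", "arguments": {
  "rows": "0 0 1.5 0 0 0;0 0 0 0 0 0"
}}

```text
time_s: 6.8
ee_pos: [0.4283, -0.2039, 0.1735]
eef_rot: [3.133, 0.008, 1.517]
force: [-2.5, 0.3, 3.5]
grip_width: 0.0003
```

Contact at TCP z 0.1735 (tip 0.0765), which matches the stated 76 mm top. First a half stroke as a test.

Emit:
{"name": "move_arm", "arguments": {
  "rows": "4 0 0.5 0 0 0;4 0 0.5 0 0 0;4 0 0.5 0 0 0;4 0 0.5 0 0 0"
}}

```text
time_s: 7.3
ee_pos: [0.4293, -0.1876, 0.1718]
eef_rot: [3.132, 0.009, 1.517]
force: [-0.5, 0.2, -0.5]
grip_width: 0.0003
```

```bash
python3 look.py w5
```

```text
[ 0.4293 -0.1876  0.1718] [3.132 0.009 1.517] [-0.5  0.2 -0.5]
288 208
```

View pics/w5c.png

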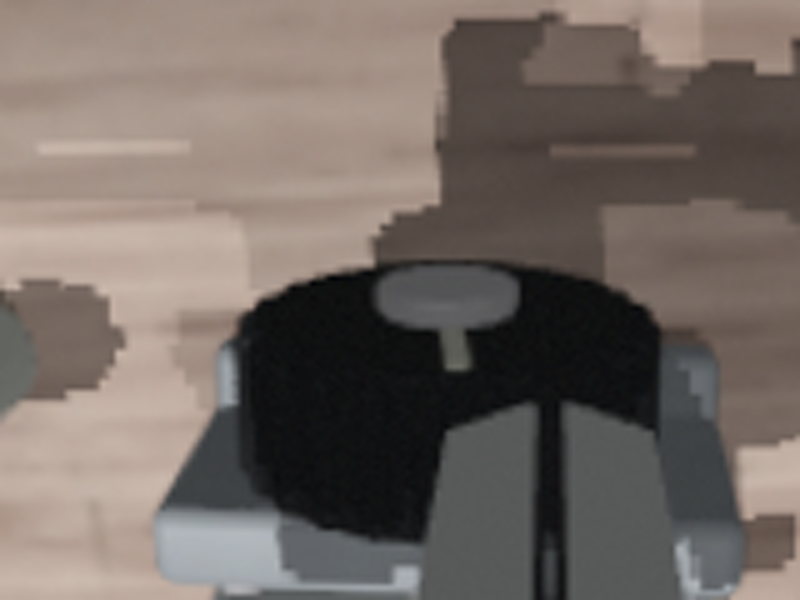

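The wheel turned the right way: the index line moved from lower left to lower right. I'll write an angle reader that casts onto the wheel's face plane, then finish this stroke.

```bash
cat >> h.py <<'E'
YAW=-0.053; WC=np.array([.427,-.2035,.046]); AX=np.array([np.cos(YAW),np.sin(YAW),0]); LY=np.array([-np.sin(YAW),np.cos(YAW),0])
def cast_face(c,o,u,v,off=-.012):
    a=pix2world(c,o,u,v,0.);Rw=rot(o["eef_rot"]);p0=Rw@np.array(c["hand_eye"])[:3,3]+o["ee_pos"];d=a-p0
    k=((WC+off*AX-p0)@AX)/(d@AX);q=p0+k*d-WC
    return q@LY,q[2]
def angle(c,o):
    # light pixels on face plane, radius 12..27 mm about the axle
    im=c["color"].astype(int);u,v=map(int,world2pix(c,o,WC-.012*AX));pts=[]
    for y in range(max(0,v-45),min(400,v+45)):
        for x in range(u-45,u+45):
            if im[y,x].min()>50:
                a,b=cast_face(c,o,x,y)
                if 16<np.hypot(a,b)*1e3<25.5: pts.append((a,b,x,y))
    pts=np.array(pts)
    if len(pts)==0: return None,0,pts
    an=np.arctan2(-pts[:,0],pts[:,1])  # anticlockwise seen from robot: +y left => top moves to +y
    return -np.degrees(np.angle(np.exp(1j*an).mean())),len(pts),pts
E
python3 - <<'E'
from h import *
import pickle
for n in("w2","w4","w5"):
    o,c=pickle.load(open(n+".pkl","rb"));a,k,p=angle(c,o);print(n,a,k,(p[:,:2].min(0).round(4),p[:,:2].max(0).round(4)) if k else '')
E
```

```text
w2 -29.346866100608494 28 (array([-0.0184, -0.024 ]), array([0.0185, 0.0241]))
w4 178.48307717357355 166 (array([-0.0253, -0.0232]), array([0.0254, 0.0234]))
w5 -174.59033340717133 173 (array([-0.0255, -0.0244]), array([0.0248, 0.0239]))
```

Emit:
{"name": "move_arm", "arguments": {
  "rows": "4 0 1 0 0 0;4 0 1.5 0 0 0;4 0 2 0 0 0;4 0 2.5 0 0 0;4 0 3 0 0 0"
}}

```text
time_s: 7.98
ee_pos: [0.4304, -0.1658, 0.1605]
eef_rot: [3.132, 0.009, 1.517]
force: [0.3, -0.2, 1.1]
grip_width: 0.001
```

```bash
python3 look.py w6
```

```text
[ 0.4304 -0.1658  0.1605] [3.132 0.009 1.517] [ 0.3 -0.2  1.1]
254 213
```

View pics/w6c.png

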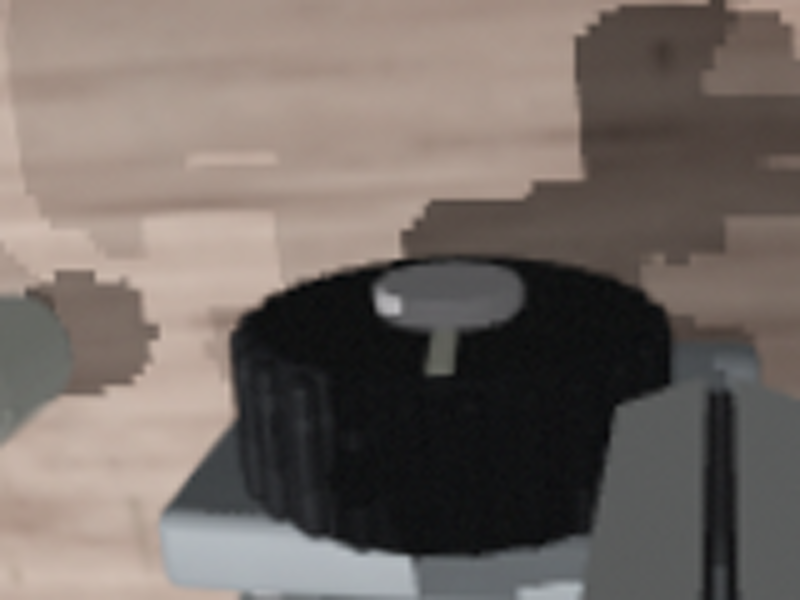

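Run:
```python
from h import *
import pickle
for n in("w4","w6"):
    o,c=pickle.load(open(n+".pkl","rb"));im=cv2.resize(c["color"],None,fx=4,fy=4,interpolation=cv2.INTER_CUBIC)
    u,v=world2pix(c,o,WC-.012*AX)
    for r,col in((.030,(0,0,255)),(.016,(0,255,0))):
        for t in np.linspace(0,6.283,90):
            x,y=world2pix(c,o,WC-.012*AX+r*(LY*np.sin(t)+np.array([0,0,np.cos(t)])))
            cv2.circle(im,(int(4*x+1.5),int(4*y+1.5)),1,col,-1)
    for r in(.012,):
      pass
    U,V=int(4*u),int(4*v);cv2.imwrite(f"pics/{n}d.png",im[max(0,V-200):V+200,max(0,U-300):U+300])
```

```text
(no output)
```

View pics/w4d.png

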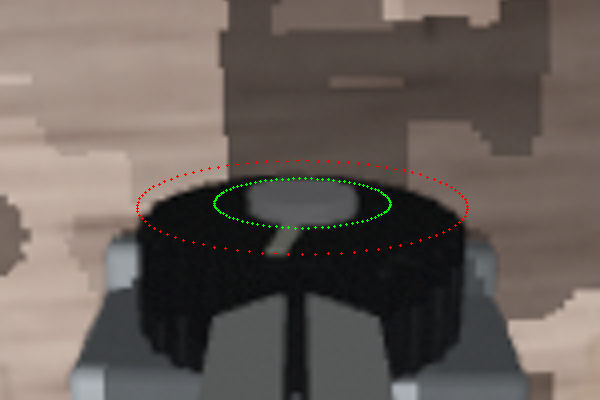

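View pics/w6d.png

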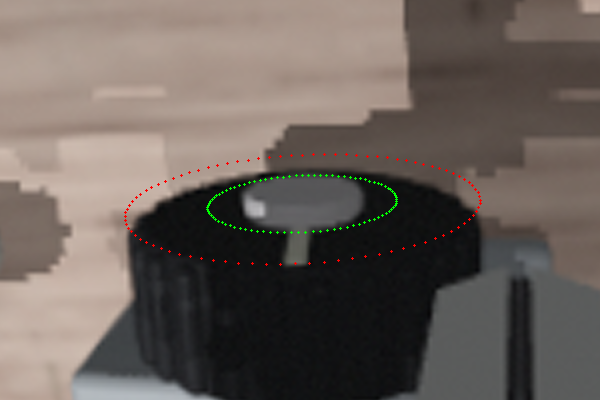

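```bash
cat >> h.py <<'E'
def angle(c,o,dbg=0):
    # index line: light pixels on the face plane outside the hub; angle 0 = upright, + = towards clamp left
    im=c["color"].astype(int);u,v=map(int,world2pix(c,o,WC-.012*AX));pts=[]
    for y in range(max(0,v-50),min(400,v+50)):
        for x in range(u-60,u+60):
            if im[y,x].max()>70:
                a,b=cast_face(c,o,x,y)
                r=np.hypot(a,b)*1e3
                if 15<r<27 and b>0: pts.append((a,b,x,y))
    pts=np.array(pts)
    if len(pts)==0: return None,0,pts
    return np.degrees(np.arctan2(pts[:,0],pts[:,1])).round(),len(pts),pts
E
python3 - <<'E'
from h import *
import pickle
for n in("w2","w3","w4","w5","w6"):
    o,c=pickle.load(open(n+".pkl","rb"));a,k,p=angle(c,o);print(n,a,k)
E
```

```text
w2 [-11.  -7. -10.  -6. -12.  -9.  -6. -11.  -8.  -5. -10.  -7. -12.  -9.
  -7. -11.  -9.  -6.] 18
w3 [ 84.  84.  84.  84.  84.  84.  76.  76.  77.  77.  70. -13. -10.  -8.
  -6. -12. -10.  -8.  -6. -11. -10.  -8.  -6. -11.  -9.  -8.  -6.] 27
w4 [ 85.  85. -12. -10.  -7.  -5.  -3. -12. -10.  -8.  -6.  -4. -11.  -9.
  -7.  -6.  -4. -11. -10.  -8.  -7.  -5. -10.  -9.  -7.  -6.] 26
w5 [-89. -89. -89. -89. -84.  85.   2.   5.   7.   9.  12.   3.   5.   7.
   9.  11.   5.   6.   8.  10.   5.   6.   8.   9.   5.   6.   7.   9.
   4.   6.   7.   9.  10.] 33
w6 [-88. -88. -88. -83. -83. -83. -78. -78.  12.   3.   5.   8.  10.  12.
   4.   6.   8.  10.  12.   5.   6.   8.  10.  11.   5.   7.   8.  10.
  11.   6.   7.   8.  10.  11.   6.   7.   9.  10.  11.] 39
```

Measured index: -8° at the start, +8° now, so the fingertip mostly slid over the wheel. The next stroke needs more engagement, so I'll start low on the right side and press harder on top.

Emit:
{"name": "move_arm", "arguments": {
  "rows": "0 0 -22 0 0 0;-24 -1 0 0 0 0;-24 -1 0 0 0 0;-24 -1 0 0 0 0;0 0 10 0 0 0;0 0 10 0 0 0;0 0 0 0 0 0"
}}

```text
time_s: 8.9
ee_pos: [0.4232, -0.2372, 0.161]
eef_rot: [3.134, 0.007, 1.519]
force: [-0.7, -0.1, 0.4]
grip_width: 0.0004
```

Emit:
{"name": "move_arm", "arguments": {
  "rows": "4 0 -2.5 0 0 0;4 0 -2.5 0 0 0;4 0 -1.5 0 0 0;4 0 -0.5 0 0 0"
}}

```text
time_s: 9.4
ee_pos: [0.4246, -0.2196, 0.1693]
eef_rot: [3.133, 0.009, 1.52]
force: [-4.0, -7.9, 8.9]
grip_width: 0.0006
```

Emit:
{"name": "move_arm", "arguments": {
  "rows": "4 0 1 0 0 0;4 0 2 0 0 0;4 0 2 0 0 0;4 0 2 0 0 0"
}}

```text
time_s: 9.9
ee_pos: [0.4254, -0.2097, 0.1716]
eef_rot: [3.128, 0.028, 1.522]
force: [-19.7, -9.0, 33.7]
grip_width: 0.0007
```

```bash
cat >> look.py <<'E'
a,k,p=angle(c,o);a=a[abs(a)<75] if k else [];print("angle",np.median(a) if len(a) else None,len(a))
E
python3 look.py w7
```

```text
[ 0.4254 -0.2097  0.1716] [3.128 0.028 1.522] [-19.7  -9.   33.7]
323 212
angle 21.5 36
```

View pics/w7c.png

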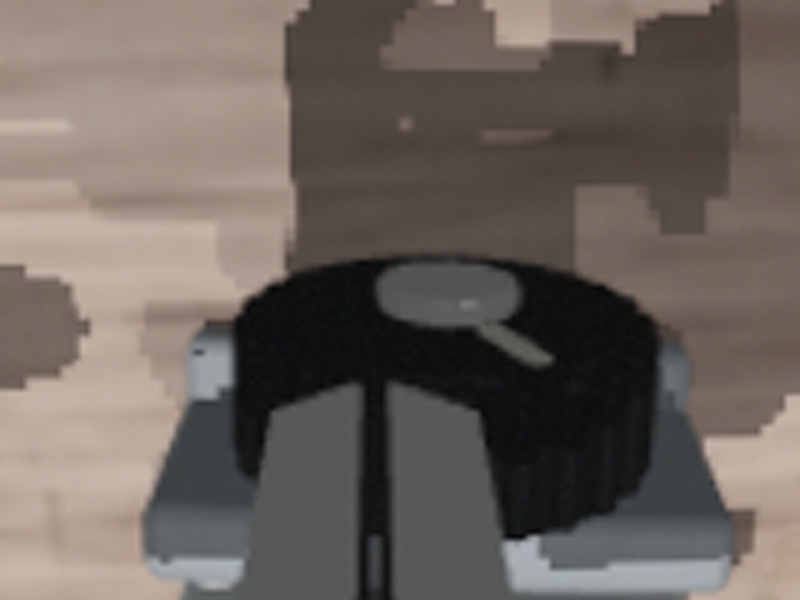

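Emit:
{"name": "move_arm", "arguments": {
  "rows": "4 0 -0.5 0 0 0;4 0 0 0 0 0;4 0 0 0 0 0;4 0 0 0 0 0"
}}

```text
time_s: 10.45
ee_pos: [0.4265, -0.193, 0.173]
eef_rot: [3.125, 0.03, 1.522]
force: [-0.7, -2.2, 1.8]
grip_width: 0.0006
```

```bash
python3 look.py w8
```

```text
[ 0.4265 -0.193   0.173 ] [3.125 0.03  1.522] [-0.7 -2.2  1.8]
300 210
angle 27.0 37
```

View pics/w8c.png

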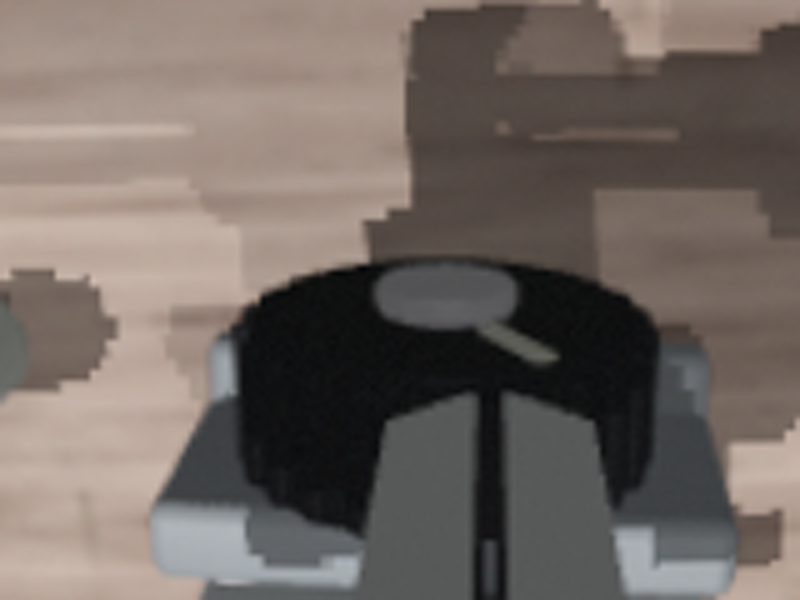

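The flat tip slides over the rib tops, and only its corner drives ribs. So I'll change the method: tilt the tool and swing it about the wheel's axle, so that the tip's leading corner stays hooked in a groove. In the tool frame every row of that arc is the same. First I'll move to the stand-off on the right.

Emit:
{"name": "move_arm", "arguments": {
  "rows": "0 0 -30 0 0 0;-28 0 0 0 0 0;-28 0 0 0 0 0;-27 0 0 0.016 0 0;0 0 18 0 0 0;0 0 18 0 0 0;0 0 0 0 0.17 0;0 0 0 0 0.18 0;0 0 0 0 0 0"
}}

```text
time_s: 11.62
ee_pos: [0.4219, -0.2757, 0.1668]
eef_rot: [-3.138, -0.333, 1.524]
force: [-0.3, -0.1, 0.5]
grip_width: 0.0004
```

```bash
cat > st.py <<'E'
from h import *
from station import sensors
CX=12.5
def rep():
    o=sensors.get_obs();Rw=rot(o["eef_rot"]);z=Rw[:,2]
    T=np.degrees(np.arctan2(-(z@LY),-z[2]));cor=o["ee_pos"]+Rw@np.array([CX,0,97])/1e3-WC
    l,u=cor@LY*1e3,cor[2]*1e3
    print("t",round(o["time_s"],2),"lean",T.round(1),"corner rho",np.hypot(l,u).round(1),"phi",np.degrees(np.arctan2(l,u)).round(1),"axial",(cor@AX*1e3).round(1),"pitch fwd",np.degrees(np.arcsin(z@AX)).round(1),"F",o["force"].round(1))
    # tool-frame shift to bring the corner to (rho,phi)
    return o,Rw
def to(rho,phi,o,Rw):
    tgt=WC+(LY*np.sin(np.radians(phi))+np.array([0,0,np.cos(np.radians(phi))]))*rho/1e3
    cor=o["ee_pos"]+Rw@np.array([CX,0,97])/1e3
    return (Rw.T@(tgt-cor)*1e3).round(1)
if __name__=="__main__":
    import sys
    o,Rw=rep()
    if len(sys.argv)>2: print(to(float(sys.argv[1]),float(sys.argv[2]),o,Rw))
E
python3 st.py 29 -40
```

```text
t 11.62 lean -19.1 corner rho 44.0 phi -41.0 axial -1.9 pitch fwd -0.3 F [-0.3 -0.1  0.5]
[ 6.1  2.  13.7]
```

Emit:
{"name": "move_arm", "arguments": {
  "rows": "3 1 7 0 0 0;3 1 7 0 0 0;13 0 -1.5 0 -0.105 0;13 0 -1.5 0 -0.105 0;13 0 -1.5 0 -0.105 0"
}}

```text
time_s: 12.25
ee_pos: [0.4262, -0.2254, 0.1666]
eef_rot: [-3.139, 0.002, 1.526]
force: [0.0, -0.7, -0.1]
grip_width: 0.0005
```

```bash
python3 st.py; python3 look.py w9
```

```text
t 12.25 lean 0.1 corner rho 25.5 phi -22.0 axial 0.0 pitch fwd -0.2 F [ 0.  -0.7 -0.1]
[ 0.4262 -0.2254  0.1666] [-3.139e+00  2.000e-03  1.526e+00] [ 0.  -0.7 -0.1]
341 214
angle 25.0 36
```

View pics/w9c.png

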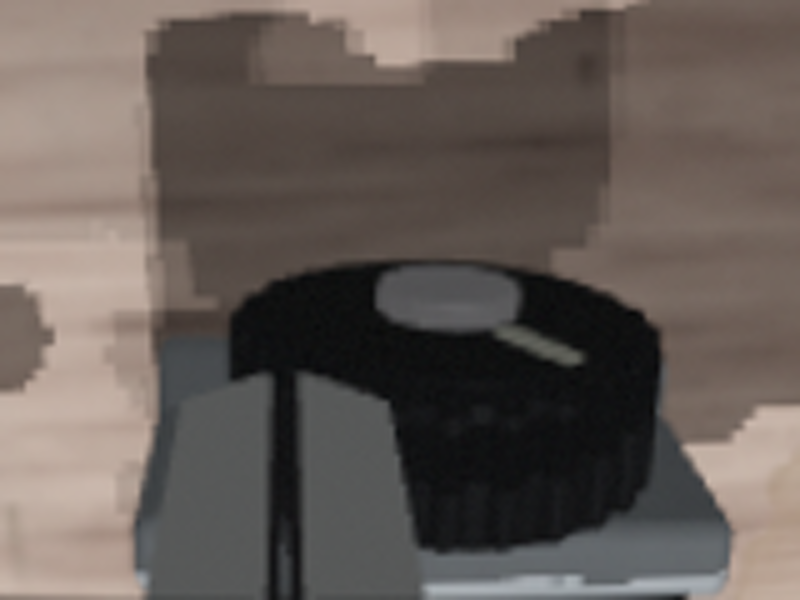

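Emit:
{"name": "move_arm", "arguments": {
  "rows": "13 0 -1.5 0 -0.105 0;13 0 -1.5 0 -0.105 0;13 0 -1.5 0 -0.105 0"
}}

```text
time_s: 12.68
ee_pos: [0.4287, -0.1833, 0.1677]
eef_rot: [3.138, 0.332, 1.53]
force: [-0.9, -0.3, -0.1]
grip_width: 0.0004
```

```bash
python3 st.py; python3 look.py w10
```

```text
t 12.68 lean 19.0 corner rho 26.0 phi 1.0 axial 1.1 pitch fwd 0.4 F [-0.9 -0.3 -0.1]
[ 0.4287 -0.1833  0.1677] [3.138 0.332 1.53 ] [-0.9 -0.3 -0.1]
339 211
angle 32.0 33
```

View pics/w10c.png

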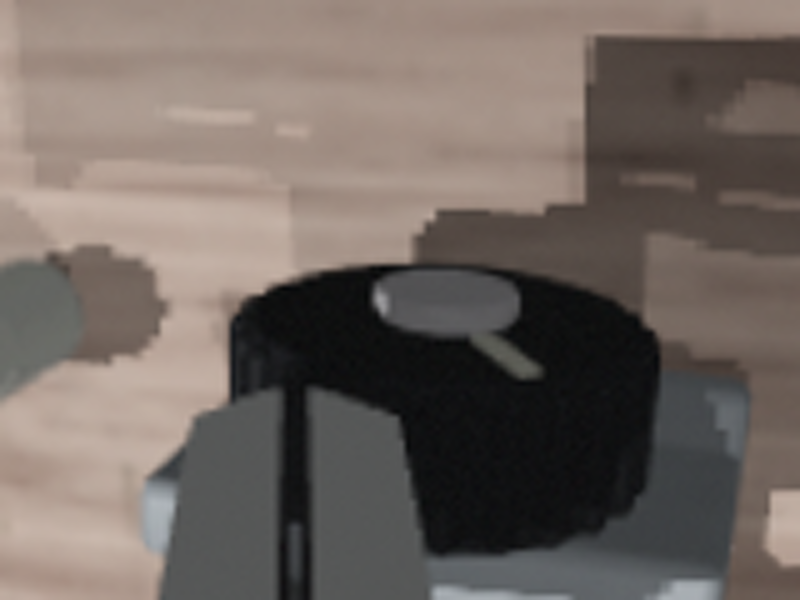

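The pose readout shows no contact where a 25 mm flat tip would be cutting into the wheel. So each fingertip is bevelled on the outside and its inner pad edge is the longest part. That edge makes a good hook. With the gripper about 60 mm open, the right finger's inner pad face can push each rib squarely while the left finger stays clear. I'll retract, open and lean back to the right.

Emit:
{"name": "move_arm", "arguments": {
  "rows": "0 0 -28 0 0 0;-23.5 0 1.8 0 0.157 0;-23.5 0 1.8 0 0.157 0;-23.5 0 1.8 0 0.157 0;-23.5 0 1.8 0 0.157 0;-23.5 0 1.8 0 0.157 0;-23.5 0 1.8 0 0.157 0;0 0 0 0 0 0",
  "grip": 0.28,
  "newtons": 40
}}

```text
time_s: 13.72
ee_pos: [0.4278, -0.3086, 0.175]
eef_rot: [3.108, -0.645, 1.566]
force: [-0.4, 1.3, 0.7]
grip_width: 0.0601
```

```bash
sed -i 's/^CX=.*/CX=-30/' st.py; python3 st.py 36 -37; python3 look.py w11
```

```text
t 13.72 lean -37.0 corner rho 78.0 phi -64.5 axial 8.0 pitch fwd 0.2 F [-0.4  1.3  0.7]
[36.3 -6.7 33.2]
[ 0.4278 -0.3086  0.175 ] [ 3.108 -0.645  1.566] [-0.4  1.3  0.7]
319 191
angle 31.0 64
```

View pics/w11.png

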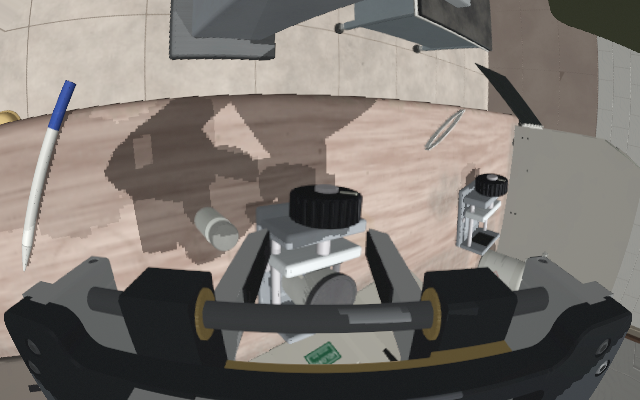

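```bash
cat >> st.py <<'E'
    z=Rw[:,2];T=np.arctan2(-(z@LY),-z[2]);zi=np.array([0,0,-1])*np.cos(T)-LY*np.sin(T);yi=AX;xi=np.cross(yi,zi)
    print("rotfix",R.from_matrix(Rw.T@np.column_stack([xi,yi,zi])).as_rotvec().round(3))
E
python3 st.py 36 -37
```

```text
t 13.78 lean -36.8 corner rho 78.0 phi -63.8 axial 8.3 pitch fwd 0.2 F [-0.7 -0.1  0.1]
[35.6 -7.  33.5]
rotfix [0.004 0.    0.04 ]
```

Emit:
{"name": "move_arm", "arguments": {
  "rows": "18 -3.5 0 0.004 0 0.04;18 -3 0 0 0 0;0 0 17 0 0 0;0 0 16 0 0 0;0 0 0 0 0 0"
}}

```text
time_s: 14.4
ee_pos: [0.4251, -0.2538, 0.1746]
eef_rot: [3.13, -0.63, 1.529]
force: [-0.5, 0.0, -0.2]
grip_width: 0.0604
```

```bash
python3 st.py 28.5 -37; python3 look.py w12
```

```text
t 14.4 lean -36.1 corner rho 36.9 phi -28.1 axial 1.6 pitch fwd 0.3 F [-0.5  0.  -0.2]
[-5.6 -1.6  8.1]
rotfix [0.005 0.    0.009]
[ 0.4251 -0.2538  0.1746] [ 3.13  -0.63   1.529] [-0.5  0.  -0.2]
262 208
angle 29.0 51
```

View pics/w12c.png

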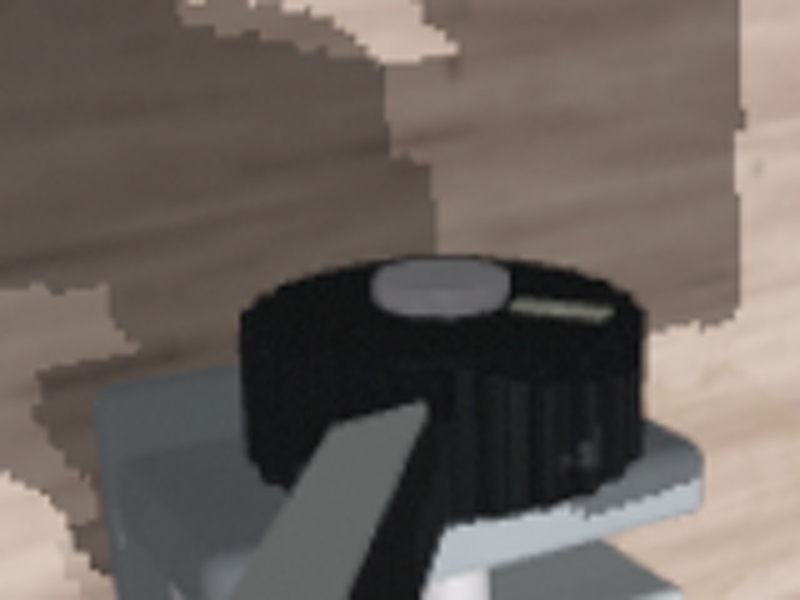

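The fingertip's pointed inner edge is at crop (430,402), just above the ribs. I'll engage and swing.

Emit:
{"name": "move_arm", "arguments": {
  "rows": "-7 -1 4 0 0 0;0 -0.5 4.5 0 0 0;13 0 3.8 0 -0.105 0;13 0 3.8 0 -0.105 0;13 0 3.8 0 -0.105 0;13 0 3.8 0 -0.105 0"
}}

```text
time_s: 15.2
ee_pos: [0.4266, -0.2052, 0.1739]
eef_rot: [3.126, -0.192, 1.52]
force: [-1.8, -3.6, -0.2]
grip_width: 0.0601
```

```bash
python3 st.py 28.5 0; python3 look.py w13
```

```text
t 15.2 lean -11.0 corner rho 29.8 phi -25.1 axial 1.2 pitch fwd 0.9 F [-1.8 -3.6 -0.2]
[12.7 -1.2  0.9]
rotfix [0.015 0.    0.002]
[ 0.4266 -0.2052  0.1739] [ 3.126 -0.192  1.52 ] [-1.8 -3.6 -0.2]
276 210
angle 34.0 40
```

View pics/w13c.png

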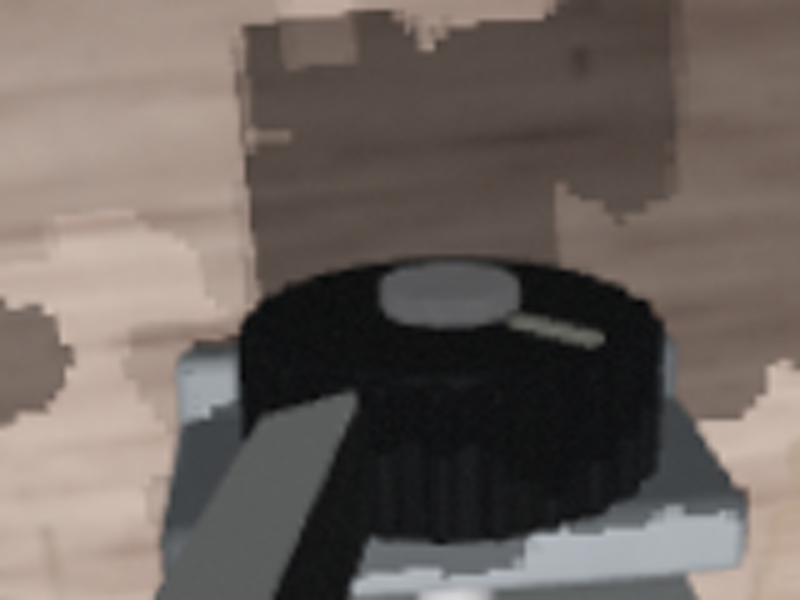

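Engaged: 3.6 N lateral and the line is moving. Continuing.

Emit:
{"name": "move_arm", "arguments": {
  "rows": "13 -0.5 2.5 0.005 -0.08 0;13 -0.5 2.5 0.005 -0.08 0;13 0 2.5 0.005 -0.08 0;13 0 2.5 0 -0.08 0"
}}

```text
time_s: 15.75
ee_pos: [0.4296, -0.1529, 0.1683]
eef_rot: [3.138, 0.139, 1.516]
force: [-0.0, 1.3, -0.4]
grip_width: 0.0601
```

```bash
python3 st.py 28.5 0; python3 look.py w14
```

```text
t 15.75 lean 8.0 corner rho 31.4 phi 13.9 axial 0.2 pitch fwd 0.2 F [-0.   1.3 -0.4]
[-7.2 -0.2  3. ]
rotfix [ 0.003 -0.    -0.002]
[ 0.4296 -0.1529  0.1683] [3.138 0.139 1.516] [-0.   1.3 -0.4]
263 210
angle 58.0 39
```

View pics/w14c.png

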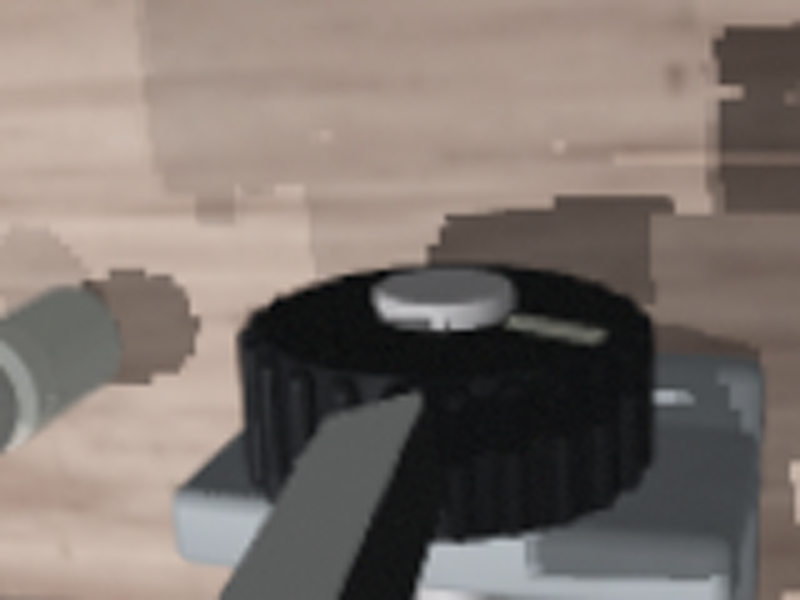

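The tip hopped out because my tangential step was larger than the rotation called for, so rho grew to 31.4. I'll compute exact arc rows from the measured pose.

```bash
cat > plan.py <<'E'
# usage: plan.py phi:rho:lean:nrows ...  (waypoints of the hooking edge about the axle)
import sys
from h import *
from station import sensors
CX=-30.
def pose(phi,rho,T):
    p,t=np.radians(phi),np.radians(T)
    z=np.array([0,0,-1])*np.cos(t)-LY*np.sin(t);M=np.column_stack([np.cross(AX,z),AX,z])
    cor=WC+(LY*np.sin(p)+np.array([0,0,np.cos(p)]))*rho/1e3
    return cor-M@np.array([CX,0,97])/1e3,M
def cur():
    o=sensors.get_obs();M=rot(o["eef_rot"]);z=M[:,2];T=np.degrees(np.arctan2(-(z@LY),-z[2]))
    cor=o["ee_pos"]+M@np.array([CX,0,97])/1e3-WC;l,u=cor@LY,cor[2]
    print("t %.2f phi %.1f rho %.1f lean %.1f axial %.1f F %s"%(o["time_s"],np.degrees(np.arctan2(l,u)),np.hypot(l,u)*1e3,T,cor@AX*1e3,o["force"].round(1)))
    return o["ee_pos"],M,(np.degrees(np.arctan2(l,u)),np.hypot(l,u)*1e3,T)
if __name__=="__main__":
    P,M,s=cur();out=[]
    for a in sys.argv[1:]:
        f,r,t,n=map(float,a.split(":"));n=int(n);e=(f,r,t)
        for k in range(1,n+1):
            w=[x+(y-x)*k/n for x,y in zip(s,e)];Q,N=pose(*w)
            d=M.T@(Q-P)*1e3;rv=R.from_matrix(M.T@N).as_rotvec();P,M=Q,N
            out.append(" ".join("%g"%round(x,1) for x in d)+" "+" ".join("%g"%round(x,3) for x in rv))
        s=e
    print(len(out));print(";".join(out))
E
python3 plan.py 14:45:8:1 -38:45:-38:6 -38:28.3:-38:2 -38:28:-38:1
```

```text
t 15.80 phi 15.8 rho 31.2 lean 8.2 axial -0.2 F [-1.1  0.4 -0.4]
10
0.1 0.5 -13.9 0.003 0.003 -0.001;-20 0 -3.3 0 0.134 -0;-20 0 -3.2 -0 0.134 0;-20 -0 -3.1 0 0.134 0;-20 -0 -3 -0 0.134 -0;-20 0 -2.9 0 0.134 0;-20 0 -2.7 -0 0.134 -0;-0 -0 8.3 0 0 0;0 -0 8.3 0 0 0;-0 -0 0.3 0 0 0
```

Emit:
{"name": "move_arm", "arguments": {
  "rows": "0 0.5 -14 0 0 0;-20 0 -3.3 0 0.134 0;-20 0 -3.2 0 0.134 0;-20 0 -3.1 0 0.134 0;-20 0 -3 0 0.134 0;-20 0 -2.9 0 0.134 0;-20 0 -2.7 0 0.134 0;0 0 4 0 0 0"
}}

```text
time_s: 16.8
ee_pos: [0.4258, -0.2733, 0.181]
eef_rot: [3.105, -0.703, 1.543]
force: [-0.4, -0.1, -0.6]
grip_width: 0.0602
```

```bash
python3 plan.py -40:28.2:-40:3 40:28.2:40:10
```

```text
t 16.80 phi -35.6 rho 51.2 lean -40.3 axial 5.0 F [-0.4 -0.1 -0.6]
13
-1.5 -2.7 7.6 0.02 -0.002 0.02;-1.1 0 7.7 0 -0.002 0;-0.7 -0 7.7 -0 -0.002 -0;17.1 0 5.4 -0 -0.14 0;17.1 -0 5.4 -0 -0.14 -0;17.1 -0 5.4 -0 -0.14 -0;17.1 0 5.4 0 -0.14 0;17.1 -0 5.4 -0 -0.14 0;17.1 -0 5.4 -0 -0.14 -0;17.1 0 5.4 0 -0.14 -0;17.1 -0 5.4 -0 -0.14 0;17.1 -0 5.4 -0 -0.14 0;17.1 0 5.4 -0 -0.14 -0
```

Emit:
{"name": "move_arm", "arguments": {
  "rows": "-1.5 -2.5 7.6 0.02 0 0.02;-1 0 7.7 0 0 0;-1 0 7.7 0 0 0;0 0 0 0 0 0"
}}

```text
time_s: 17.3
ee_pos: [0.4248, -0.2606, 0.1637]
eef_rot: [3.135, -0.695, 1.523]
force: [-3.8, -4.9, 5.1]
grip_width: 0.06
```

```bash
python3 plan.py 40:28:40:11
```

```text
t 17.30 phi -36.9 rho 30.0 lean -39.8 axial 1.3 F [-3.8 -4.9  5.1]
11
15.6 -0.8 5.2 0.003 -0.127 0.004;15.6 -0 5.1 -0 -0.127 0;15.6 0 5.1 0 -0.127 -0;15.6 -0 5.1 -0 -0.127 0;15.5 0 5.1 0 -0.127 -0;15.5 0 5.1 -0 -0.127 0;15.5 -0 5 -0 -0.127 -0;15.5 0 5 -0 -0.127 0;15.5 -0 5 -0 -0.127 -0;15.4 0 5 -0 -0.127 0;15.4 -0 5 -0 -0.127 -0
```

Emit:
{"name": "move_arm", "arguments": {
  "rows": "15.5 -0.5 5.2 0 -0.127 0;15.5 0 5.2 0 -0.127 0;15.5 0 5.2 0 -0.127 0;15.5 0 5.2 0 -0.127 0;15.5 0 5.2 0 -0.127 0"
}}

```text
time_s: 17.92
ee_pos: [0.4295, -0.1788, 0.1748]
eef_rot: [3.125, -0.034, 1.522]
force: [-0.3, 0.0, -0.5]
grip_width: 0.0601
```

```bash
python3 plan.py 40:28:40:6; python3 look.py w15
```

```text
t 17.93 phi -3.4 rho 30.9 lean -2.0 axial 2.9 F [-0.3  0.  -0.5]
6
15.4 -1.2 5 0.016 -0.122 0.003;15.4 -0 5 -0 -0.122 0;15.3 0 5 0 -0.122 -0;15.2 -0 5 -0 -0.122 -0;15.2 -0 5 -0 -0.122 0;15.1 0 5.1 0 -0.122 -0
[ 0.4295 -0.1788  0.1748] [ 3.125 -0.034  1.522] [-0.3  0.  -0.5]
268 207
angle 68.0 35
```

View pics/w15c.png

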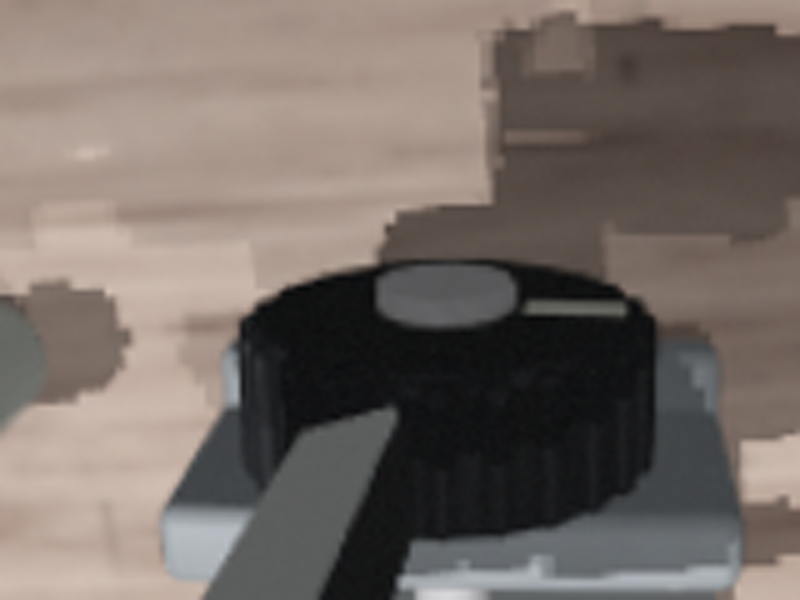

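Emit:
{"name": "move_arm", "arguments": {
  "rows": "13 -1 8 0.01 -0.122 0;15 -0.5 6.2 0 -0.122 0;15 0 6.2 0 -0.122 0;15 0 6.2 0 -0.122 0"
}}

```text
time_s: 18.48
ee_pos: [0.4326, -0.123, 0.1447]
eef_rot: [3.123, 0.477, 1.518]
force: [-10.9, 1.1, 13.7]
grip_width: 0.0601
```

```bash
python3 plan.py 40:28:40:2; python3 look.py w16
```

```text
t 18.48 phi 19.8 rho 28.0 lean 27.3 axial 3.2 F [-10.9   1.1  13.7]
2
15.4 -1.4 3.6 0.019 -0.11 -0.001;15.4 0 4 -0 -0.11 0
[ 0.4326 -0.123   0.1447] [3.123 0.477 1.518] [-10.9   1.1  13.7]
273 206
angle -60.0 20
```

View pics/w16c.png

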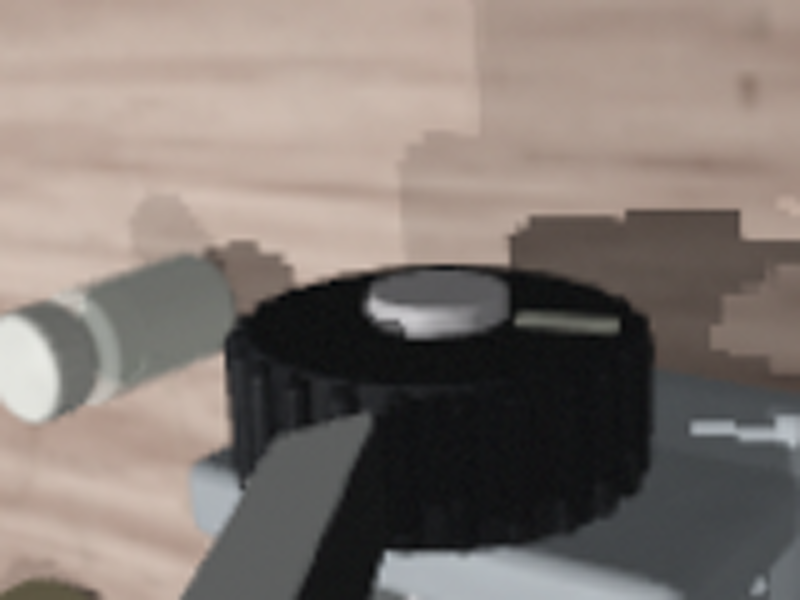

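Full-depth engagement now (rho 28.0). Finishing the stroke.

Emit:
{"name": "move_arm", "arguments": {
  "rows": "15.5 -1 4 0.01 -0.1 0;15.5 0 4.5 0 -0.1 0;15.5 0 4.5 0 -0.1 0"
}}

```text
time_s: 18.9
ee_pos: [0.4351, -0.089, 0.1095]
eef_rot: [3.121, 0.793, 1.512]
force: [-1.1, -1.4, 3.7]
grip_width: 0.0601
```

```bash
cat >> h.py <<'E'
def angle(c,o,dbg=0):
    # index line: bright pixels on the face plane, outside the hub; principal direction by median over the largest blob
    im=c["color"];u,v=map(int,world2pix(c,o,WC-.012*AX))
    m=np.zeros(im.shape[:2],np.uint8);A={}
    for y in range(max(0,v-60),min(400,v+60)):
        for x in range(max(0,u-70),min(640,u+70)):
            if im[y,x].max()>70:
                a,b=cast_face(c,o,x,y)
                if 11<np.hypot(a,b)*1e3<29: m[y,x]=1;A[y,x]=(a,b)
    k,l,s,ce=cv2.connectedComponentsWithStats(m,connectivity=8);best=[]
    for i in range(1,k):
        ys,xs=np.where(l==i);q=np.array([A[y,x] for y,x in zip(ys,xs)]);r=np.hypot(*q.T)*1e3
        an=np.degrees(np.angle(np.exp(1j*np.arctan2(q[:,0],q[:,1])).mean()))
        # outer end of the blob
        e=q[r>r.max()-3];ea=np.degrees(np.arctan2(e[:,0].mean(),e[:,1].mean()))
        if s[i,4]>8: best.append((s[i,4],round(an),round(ea),r.min().round(),r.max().round(),tuple(ce[i].round())))
    return best
E
sed -i '/^a,k,p=angle/d' look.py; echo 'for b in angle(c,o): print(b)'>>look.py
python3 - <<'E'
from h import *
import pickle
for n in ("w4","w6","w8","w10","w11","w14","w15","w16"):
    o,c=pickle.load(open(n+".pkl","rb"));print(n);[print("  ",b) for b in angle(c,o)]
E
python3 plan.py; python3 look.py w17
```

```text
w4
   (np.int32(262), 177, 177, np.float64(20.0), np.float64(29.0), (np.float64(321.0), np.float64(200.0)))
   (np.int32(47), 180, -177, np.float64(11.0), np.float64(15.0), (np.float64(319.0), np.float64(201.0)))
   (np.int32(57), -4, -8, np.float64(11.0), np.float64(28.0), (np.float64(317.0), np.float64(212.0)))
w6
   (np.int32(318), -168, -170, np.float64(20.0), np.float64(29.0), (np.float64(262.0), np.float64(206.0)))
   (np.int32(54), -167, -167, np.float64(11.0), np.float64(16.0), (np.float64(262.0), np.float64(207.0)))
   (np.int32(69), 11, 8, np.float64(11.0), np.float64(28.0), (np.float64(263.0), np.float64(220.0)))
w8
   (np.int32(286), -178, -179, np.float64(20.0), np.float64(29.0), (np.float64(309.0), np.float64(203.0)))
   (np.int32(42), -179, -177, np.float64(11.0), np.float64(15.0), (np.float64(309.0), np.float64(204.0)))
   (np.int32(70), 22, 28, np.float64(11.0), np.float64(29.0), (np.float64(318.0), np.float64(216.0)))
w10
   (np.int32(314), -169, -173, np.float64(20.0), np.float64(29.0), (np.float64(349.0), np.float64(205.0)))
   (np.int32(44), -163, -163, np.float6
[... 1177 characters left out ...]
loat64(16.0), (np.float64(279.0), np.float64(201.0)))
   (np.int32(47), 33, 31, np.float64(11.0), np.float64(16.0), (np.float64(280.0), np.float64(211.0)))
   (np.int32(47), 91, 94, np.float64(13.0), np.float64(27.0), (np.float64(306.0), np.float64(210.0)))
t 18.90 phi 55.5 rho 29.8 lean 45.5 axial 3.5 F [-1.1 -1.4  3.7]
0

[ 0.4351 -0.089   0.1095] [3.121 0.793 1.512] [-1.1 -1.4  3.7]
263 205
(np.int32(366), -130, -128, np.float64(11.0), np.float64(29.0), (np.float64(270.0), np.float64(200.0)))
(np.int32(59), 122, 124, np.float64(12.0), np.float64(26.0), (np.float64(294.0), np.float64(207.0)))
(np.int32(53), 49, 49, np.float64(11.0), np.float64(16.0), (np.float64(267.0), np.float64(210.0)))
```

View pics/w17c.png

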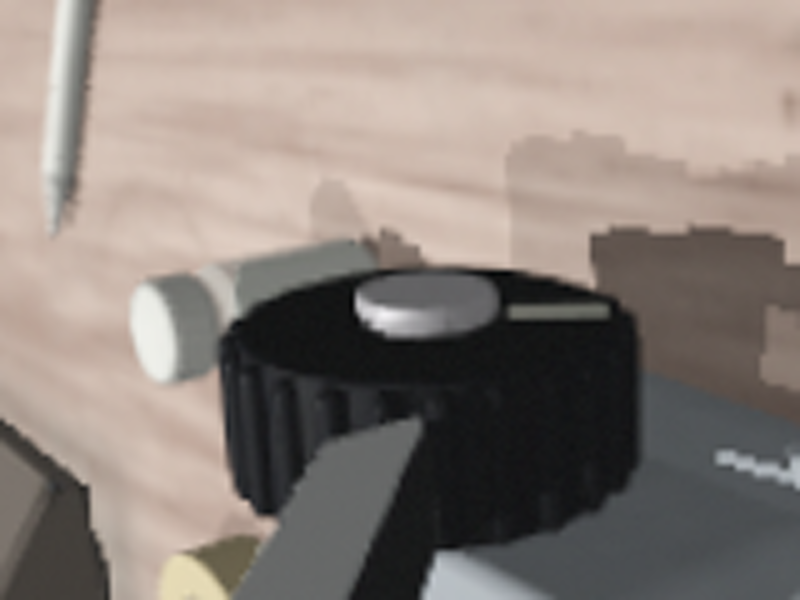

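The angle reader now gives 60°, 72°, 94°, 124° in order (start -8°), and full-depth swinging carries the wheel along. Next cycle.

```bash
python3 plan.py 55:44:45:1 -38:44:-40:8 -40:29:-40:2
```

```text
t 18.95 phi 58.6 rho 29.7 lean 45.7 axial 2.8 F [2.1 4.  2.9]
11
-0.7 -1.1 -14.9 0.016 0.012 -0.002;-27.3 0 -4.5 0 0.185 0;-27.3 -0 -4.4 -0 0.185 -0;-27.3 -0 -4.2 0 0.185 -0;-27.3 0 -4.1 0 0.185 0;-27.3 -0 -3.9 -0 0.185 -0;-27.3 0 -3.7 0 0.185 -0;-27.3 0 -3.6 0 0.185 0;-27.3 -0 -3.4 0 0.185 -0;-0.9 0 7.5 0 0 0;-0.6 0 7.5 0 0 0
```

Emit:
{"name": "move_arm", "arguments": {
  "rows": "0 -1 -15 0.016 0 0;-27.3 0 -3.8 0 0.185 0;-27.3 0 -3.8 0 0.185 0;-27.3 0 -3.6 0 0.185 0;-27.3 0 -3.5 0 0.185 0;-27.3 0 -3.3 0 0.185 0;-27.3 0 -3.1 0 0.185 0;-27.3 0 -3 0 0.185 0;-27.3 0 -2.8 0 0.185 0;0 0 3 0 0 0"
}}

```text
time_s: 20.2
ee_pos: [0.4278, -0.2706, 0.1751]
eef_rot: [3.092, -0.697, 1.562]
force: [0.3, -0.1, -0.3]
grip_width: 0.06
```

```bash
python3 plan.py -40:29:-40:2 40:28:40:10
```

```text
t 20.20 phi -37.9 rho 45.0 lean -40.0 axial 7.4 F [ 0.3 -0.1 -0.3]
12
-0.8 -4.5 7.9 0.021 0 0.034;-0.7 0 8 -0 -0 -0;17.2 -0 5.5 -0 -0.14 0;17.2 0 5.5 -0 -0.14 -0;17.2 -0 5.5 -0 -0.14 -0;17.2 -0 5.5 0 -0.14 0;17.2 0 5.5 -0 -0.14 0;17.2 -0 5.5 -0 -0.14 -0;17.1 0 5.5 0 -0.14 -0;17.1 -0 5.5 -0 -0.14 0;17.1 -0 5.5 -0 -0.14 0;17.1 0 5.5 -0 -0.14 -0
```

Emit:
{"name": "move_arm", "arguments": {
  "rows": "-1 -4.5 8 0.021 0 0.034;-0.5 0 8 0 0 0;16 -0.4 6.5 0 -0.14 0;17 -0.4 6.5 0 -0.14 0;17 -0.4 6.3 0 -0.14 0;17 -0.4 6.3 0 -0.14 0;17 -0.4 6.3 0 -0.14 0"
}}

```text
time_s: 21.08
ee_pos: [0.4285, -0.1695, 0.1706]
eef_rot: [3.119, 0.041, 1.522]
force: [-1.2, -3.5, -0.6]
grip_width: 0.0601
```

```bash
python3 plan.py 42:28:40:5;python3 look.py w18
```

```text
t 21.07 phi 0.2 rho 29.0 lean 2.3 axial 2.0 F [-1.2 -3.5 -0.6]
5
16.7 0.3 5.1 0.023 -0.131 0.003;16.6 0 5.2 -0 -0.131 0;16.6 -0 5.2 0 -0.131 -0;16.6 0 5.3 0 -0.131 0;16.5 0 5.3 -0 -0.131 -0
[ 0.4285 -0.1695  0.1706] [3.119 0.041 1.522] [-1.2 -3.5 -0.6]
268 208
(np.int32(361), -170, -171, np.float64(11.0), np.float64(29.0), (np.float64(277.0), np.float64(201.0)))
(np.int32(34), 14, 14, np.float64(11.0), np.float64(14.0), (np.float64(278.0), np.float64(212.0)))
```

View pics/w18c.png

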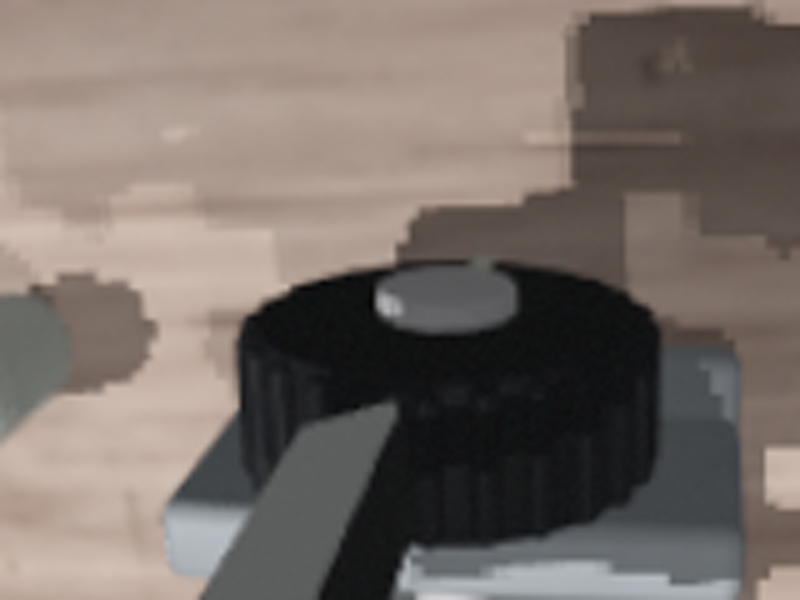

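Excellent: the line is now just visible behind the hub at crop (485,262), about 160-165°, and the tip is still engaged.

Emit:
{"name": "move_arm", "arguments": {
  "rows": "16.5 -0.3 6.2 0.015 -0.131 0;16.5 -0.3 6 0 -0.131 0;16.5 -0.3 6 0 -0.131 0;16.5 -0.3 6 0 -0.131 0;16.5 -0.3 6 0 -0.131 0"
}}

```text
time_s: 21.75
ee_pos: [0.433, -0.0953, 0.1214]
eef_rot: [3.11, 0.718, 1.514]
force: [0.2, 0.4, -0.2]
grip_width: 0.0599
```

```bash
python3 plan.py 45:44:44:1 -38:44:-40:7;python3 look.py w19
```

```text
t 21.75 phi 44.9 rho 31.2 lean 41.1 axial 3.0 F [ 0.2  0.4 -0.2]
8
5.7 -0 -11.2 0.028 -0.05 -0.004;-29.9 -0 -3.3 -0 0.209 0;-29.9 0 -3.4 0 0.209 -0;-29.9 -0 -3.4 -0 0.209 0;-29.9 0 -3.4 0 0.209 0;-29.9 0 -3.4 -0 0.209 -0;-29.9 -0 -3.4 0 0.209 0;-29.9 0 -3.5 0 0.209 0
[ 0.433  -0.0953  0.1214] [3.11  0.718 1.514] [ 0.2  0.4 -0.2]
267 204
(np.int32(366), -135, -134, np.float64(11.0), np.float64(29.0), (np.float64(275.0), np.float64(199.0)))
(np.int32(51), 45, 43, np.float64(11.0), np.float64(16.0), (np.float64(272.0), np.float64(210.0)))
```

View pics/w19c.png

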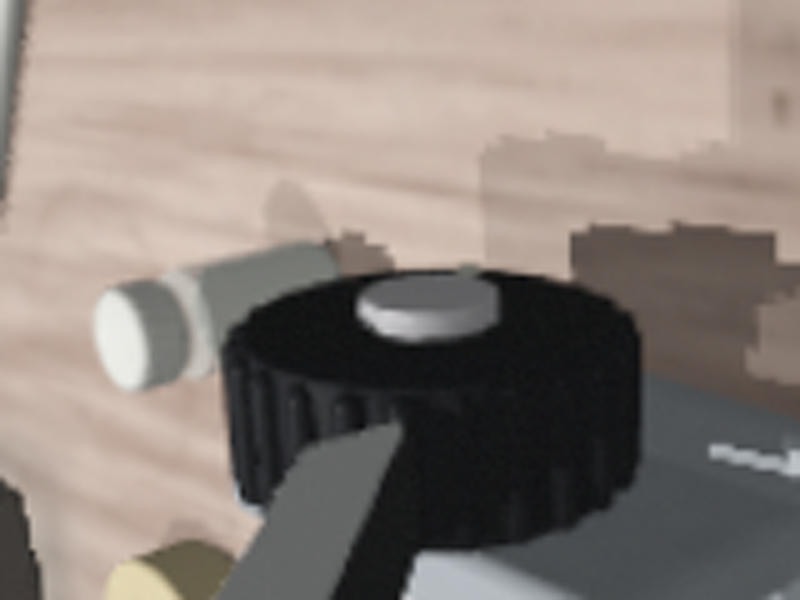

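About 200° now. Next cycle, same pattern with drift corrections.

Emit:
{"name": "move_arm", "arguments": {
  "rows": "0 -0.5 -14 0.02 0 0;-26.5 -0.3 -3.5 0.003 0.177 0.004;-26.5 -0.3 -3.5 0.003 0.177 0.004;-26.5 -0.3 -3.5 0.003 0.177 0.004;-26.5 -0.3 -3.4 0.003 0.177 0.004;-26.5 -0.3 -3.3 0.003 0.177 0.004;-26.5 -0.3 -3.1 0.003 0.177 0.004;-26.5 -0.3 -3 0.003 0.177 0.004;-26.5 -0.3 -2.8 0.003 0.177 0.004;0 0 5 0 0 0"
}}

```text
time_s: 23.05
ee_pos: [0.422, -0.2727, 0.174]
eef_rot: [3.099, -0.75, 1.542]
force: [0.2, 1.2, 0.5]
grip_width: 0.0601
```

```bash
python3 plan.py -40:29:-40:2 40:28:40:10
```

```text
t 23.05 phi -34.6 rho 44.5 lean -43.0 axial 1.8 F [0.2 1.2 0.5]
12
-0.4 1.1 8.2 0.027 -0.026 0.017;0.6 0 8.5 0 -0.026 0;17.2 -0 5.5 -0 -0.14 0;17.2 0 5.5 -0 -0.14 -0;17.2 -0 5.5 -0 -0.14 -0;17.2 -0 5.5 0 -0.14 0;17.2 0 5.5 -0 -0.14 0;17.2 -0 5.5 -0 -0.14 -0;17.1 0 5.5 0 -0.14 -0;17.1 -0 5.5 -0 -0.14 0;17.1 -0 5.5 -0 -0.14 0;17.1 0 5.5 -0 -0.14 -0
```

Emit:
{"name": "move_arm", "arguments": {
  "rows": "-2.5 1 8 0.025 0 0.017;-2 0 8.5 0 0 0;16 -0.4 6.5 0 -0.14 0;17 -0.4 6.5 0 -0.14 0;17 -0.4 6.3 0.003 -0.14 0;17 -0.4 6.3 0.003 -0.14 0;17 -0.4 6.3 0.003 -0.14 0;17 -0.4 6.3 0.003 -0.14 0;17 -0.4 6.4 0.003 -0.14 0;17 -0.4 6.4 0.003 -0.14 0;17 -0.4 6.4 0.003 -0.14 0;17 -0.4 6.4 0.003 -0.14 0"
}}

```text
time_s: 24.55
ee_pos: [0.4328, -0.0948, 0.1244]
eef_rot: [3.105, 0.711, 1.517]
force: [-0.5, -1.2, 0.3]
grip_width: 0.0604
```

```bash
python3 plan.py 45:44:44:1 -38:44:-40:7;python3 look.py w20
```

```text
t 24.55 phi 42.9 rho 33.5 lean 40.8 axial 3.5 F [-0.5 -1.2  0.3]
8
7.4 0.2 -8.6 0.036 -0.057 -0.001;-29.9 -0 -3.3 -0 0.209 0;-29.9 0 -3.4 0 0.209 -0;-29.9 -0 -3.4 -0 0.209 0;-29.9 0 -3.4 0 0.209 0;-29.9 0 -3.4 -0 0.209 -0;-29.9 -0 -3.4 0 0.209 0;-29.9 0 -3.5 0 0.209 0
[ 0.4328 -0.0948  0.1244] [3.105 0.711 1.517] [-0.5 -1.2  0.3]
269 202
(np.int32(400), -134, -138, np.float64(11.0), np.float64(29.0), (np.float64(276.0), np.float64(197.0)))
(np.int32(50), 44, 45, np.float64(11.0), np.float64(15.0), (np.float64(273.0), np.float64(208.0)))
```

View pics/w20c.png

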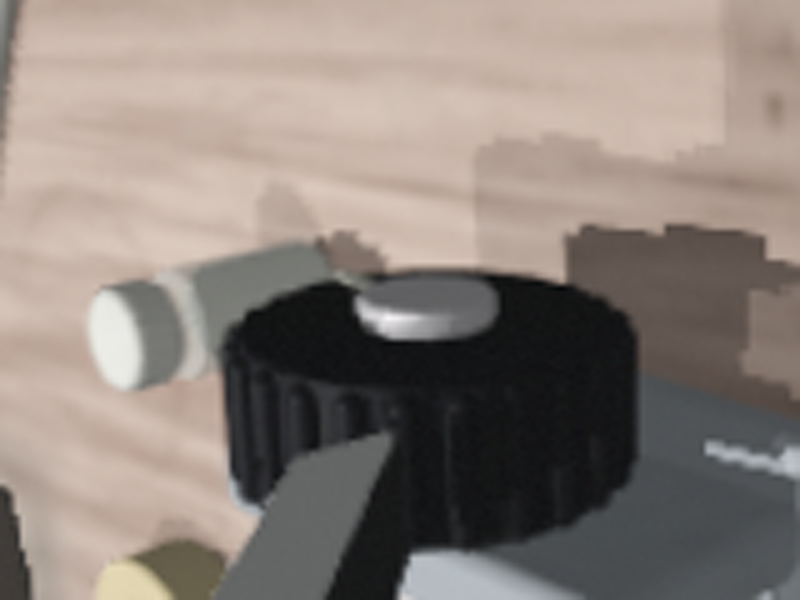

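The line is now on the far left side at crop (355,280). The rho of 33.5 shows the tip rode out near the end, so I'll split each stroke again and correct halfway.

Emit:
{"name": "move_arm", "arguments": {
  "rows": "0 -0.5 -11 0.025 0 0;-26.5 -0.3 -3.5 0.003 0.177 0.004;-26.5 -0.3 -3.5 0.003 0.177 0.004;-26.5 -0.3 -3.5 0.003 0.177 0.004;-26.5 -0.3 -3.4 0.003 0.177 0.004;-26.5 -0.3 -3.3 0.003 0.177 0.004;-26.5 -0.3 -3.1 0.003 0.177 0.004;-26.5 -0.3 -3 0.003 0.177 0.004;-29 -0.3 -2.8 0.003 0.17 0.004;0 0 5 0 0 0"
}}

```text
time_s: 25.85
ee_pos: [0.4249, -0.2732, 0.1745]
eef_rot: [3.092, -0.73, 1.558]
force: [0.6, 0.4, -0.8]
grip_width: 0.0602
```

```bash
python3 plan.py -40:29:-40:2;python3 look.py w21
```

```text
t 25.85 phi -36.9 rho 45.4 lean -41.9 axial 4.7 F [ 0.6  0.4 -0.8]
2
-0.1 -1.8 8.5 0.023 -0.016 0.03;0.5 0 8.7 -0 -0.017 0
[ 0.4249 -0.2732  0.1745] [ 3.092 -0.73   1.558] [ 0.6  0.4 -0.8]
266 200
(np.int32(327), 142, 143, np.float64(11.0), np.float64(29.0), (np.float64(274.0), np.float64(192.0)))
(np.int32(29), -26, -26, np.float64(11.0), np.float64(14.0), (np.float64(275.0), np.float64(201.0)))
(np.int32(50), -91, -92, np.float64(13.0), np.float64(27.0), (np.float64(250.0), np.float64(201.0)))
```

View pics/w21c.png

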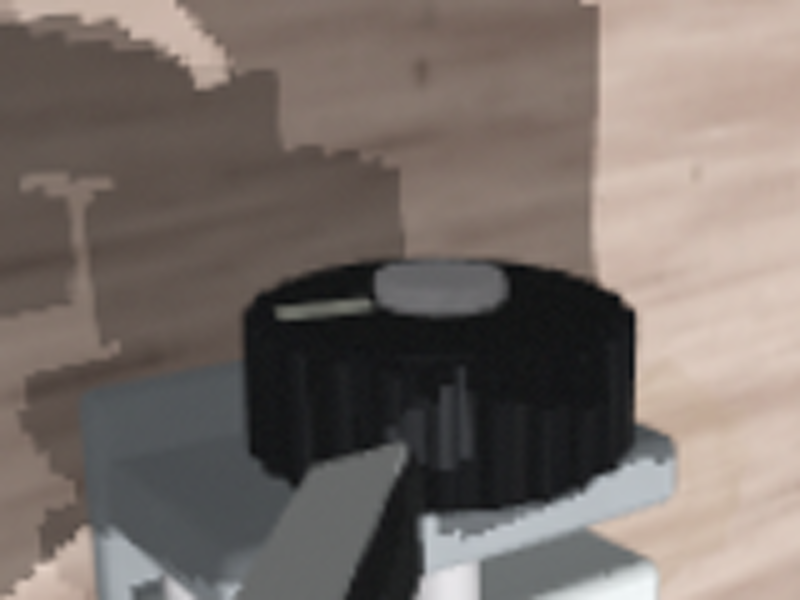

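Index at -92°, so 268° in all. That stroke gave about 70°.

Emit:
{"name": "move_arm", "arguments": {
  "rows": "-1.5 -2 8.5 0.023 0 0.03;-1 0 8.5 0 0 0;16 -0.4 6.5 0 -0.14 0;17 -0.4 6.5 0 -0.14 0;17 -0.4 6.3 0.003 -0.14 0;17 -0.4 6.3 0.003 -0.14 0;17 -0.4 6.3 0.003 -0.14 0"
}}

```text
time_s: 26.78
ee_pos: [0.4291, -0.1702, 0.1728]
eef_rot: [3.127, 0.013, 1.528]
force: [-0.6, -2.6, 1.3]
grip_width: 0.0602
```

```bash
python3 plan.py 42:27:40:5
```

```text
t 26.77 phi 4.2 rho 30.3 lean 0.7 axial 2.1 F [-0.6 -2.6  1.3]
5
16.8 -0.3 6.1 0.015 -0.137 0.009;16.7 -0 6.1 0 -0.137 -0;16.7 0 6.1 0 -0.137 -0;16.6 -0 6.1 -0 -0.137 -0;16.5 0 6 -0 -0.137 0
```

Emit:
{"name": "move_arm", "arguments": {
  "rows": "15 -0.5 7.5 0.012 -0.137 0.005;16 -0.3 7 0.003 -0.137 0;16 -0.3 7 0.003 -0.137 0;16 -0.3 7 0.003 -0.137 0;16 -0.3 7 0.003 -0.137 0"
}}

```text
time_s: 27.4
ee_pos: [0.4349, -0.0991, 0.1231]
eef_rot: [3.113, 0.723, 1.518]
force: [-0.4, -1.3, 2.9]
grip_width: 0.0603
```

```bash
python3 plan.py 42:44:41:1;python3 look.py w22
```

```text
t 27.40 phi 36.6 rho 30.2 lean 41.4 axial 5.1 F [-0.4 -1.3  2.9]
1
2.3 -1.9 -14.2 0.028 0.007 -0
[ 0.4349 -0.0991  0.1231] [3.113 0.723 1.518] [-0.4 -1.3  2.9]
273 202
(np.int32(435), -125, -135, np.float64(11.0), np.float64(29.0), (np.float64(277.0), np.float64(197.0)))
(np.int32(53), 42, 43, np.float64(11.0), np.float64(15.0), (np.float64(277.0), np.float64(208.0)))
```

Emit:
{"name": "move_arm", "arguments": {
  "rows": "0 -2.5 -14 0.025 0 0;-26.5 -0.3 -3.5 0.003 0.177 0.004;-26.5 -0.3 -3.5 0.003 0.177 0.004;-26.5 -0.3 -3.5 0.003 0.177 0.004;-26.5 -0.3 -3.4 0.003 0.177 0.004;-26.5 -0.3 -3.3 0.003 0.177 0.004;-26.5 -0.3 -3.1 0.003 0.177 0.004;-26.5 -0.3 -3 0.003 0.177 0.004;-28 -0.3 -2.8 0.003 0.17 0.004;0 0 5 0 0 0"
}}

```text
time_s: 28.7
ee_pos: [0.4228, -0.2712, 0.1757]
eef_rot: [3.123, -0.719, 1.532]
force: [-0.3, 0.6, -0.4]
grip_width: 0.0601
```

```bash
python3 plan.py -40:29:-40:2;python3 look.py w23
```

```text
t 28.70 phi -35.6 rho 45.5 lean -41.2 axial 0.6 F [-0.3  0.6 -0.4]
2
-1.2 0.5 8.4 0.01 -0.01 0.01;-0.5 0 8.5 0 -0.01 0
[ 0.4228 -0.2712  0.1757] [ 3.123 -0.719  1.532] [-0.3  0.6 -0.4]
265 206
(np.int32(321), 141, 139, np.float64(11.0), np.float64(29.0), (np.float64(274.0), np.float64(198.0)))
(np.int32(58), -33, -40, np.float64(11.0), np.float64(27.0), (np.float64(272.0), np.float64(209.0)))
```

View pics/w23c.png

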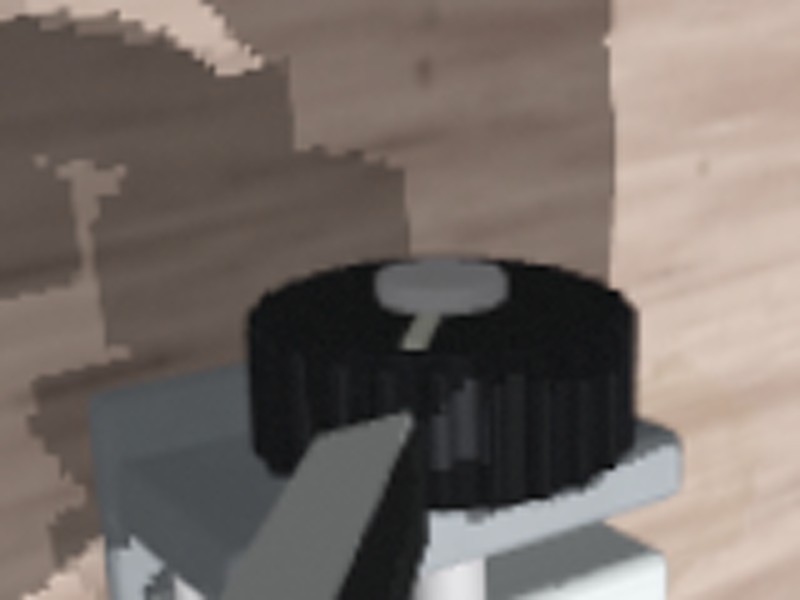

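Index -40°, so 320° in all. Next cycle.

Emit:
{"name": "move_arm", "arguments": {
  "rows": "-2 0.5 8.5 0.01 0 0.01;-1.5 0 8.5 0 0 0;16 -0.4 7 0 -0.14 0;16.5 -0.4 7 0.003 -0.14 0;16.5 -0.4 6.8 0.003 -0.14 0;16.5 -0.4 6.6 0.003 -0.14 0;16.5 -0.4 6.6 0.003 -0.14 0"
}}

```text
time_s: 29.62
ee_pos: [0.429, -0.1724, 0.1721]
eef_rot: [3.129, 0.031, 1.53]
force: [-0.9, -2.4, 0.6]
grip_width: 0.0603
```

```bash
python3 plan.py 42:27:40:5
```

```text
t 29.62 phi -3.4 rho 30.1 lean 1.8 axial 2.0 F [-0.9 -2.4  0.6]
5
17.4 -0.3 5.4 0.013 -0.133 0.011;17.2 0 5.5 0 -0.133 0;17.1 0 5.7 -0 -0.133 -0;17 -0 5.8 0 -0.133 0;16.9 0 5.9 -0 -0.133 0
```

Emit:
{"name": "move_arm", "arguments": {
  "rows": "16.5 -0.5 7 0.012 -0.133 0.006;17 -0.3 6.8 0.003 -0.133 0;17 -0.3 6.8 0.003 -0.133 0;17 -0.3 6.8 0.003 -0.133 0;17 -0.3 6.8 0.003 -0.133 0"
}}

```text
time_s: 30.25
ee_pos: [0.4352, -0.0965, 0.1217]
eef_rot: [3.114, 0.722, 1.519]
force: [-0.1, -0.3, -0.1]
grip_width: 0.0601
```

```bash
python3 plan.py 42:44:41:1;python3 look.py w24
```

```text
t 30.25 phi 42.2 rho 30.7 lean 41.4 axial 5.3 F [-0.1 -0.3 -0.1]
1
-0.6 -2.2 -13.6 0.028 0.007 0.001
[ 0.4352 -0.0965  0.1217] [3.114 0.722 1.519] [-0.1 -0.3 -0.1]
269 201
(np.int32(378), -136, -138, np.float64(11.0), np.float64(29.0), (np.float64(277.0), np.float64(196.0)))
(np.int32(106), 31, 13, np.float64(11.0), np.float64(29.0), (np.float64(266.0), np.float64(209.0)))
```

Index about +15°, so about 375° in all. Next cycle.

Emit:
{"name": "move_arm", "arguments": {
  "rows": "0 -2.5 -14 0.025 0 0;-26.5 -0.3 -3.5 0.003 0.177 0.004;-26.5 -0.3 -3.5 0.003 0.177 0.004;-26.5 -0.3 -3.5 0.003 0.177 0.004;-26.5 -0.3 -3.4 0.003 0.177 0.004;-26.5 -0.3 -3.3 0.003 0.177 0.004;-26.5 -0.3 -3.1 0.003 0.177 0.004;-26.5 -0.3 -3 0.003 0.177 0.004;-29 -0.3 -2.8 0.003 0.17 0.004;-2 0 10 0 0 0"
}}

```text
time_s: 31.55
ee_pos: [0.4235, -0.2678, 0.1683]
eef_rot: [3.126, -0.717, 1.53]
force: [0.1, 0.8, -0.4]
grip_width: 0.0604
```

```bash
python3 plan.py -42:29:-40:2;python3 look.py w25
```

```text
t 31.55 phi -38.3 rho 37.5 lean -41.1 axial 0.9 F [ 0.1  0.8 -0.4]
2
-0.4 0.1 4.5 0.007 -0.009 0.009;-0.1 0 4.5 0 -0.01 0
[ 0.4235 -0.2678  0.1683] [ 3.126 -0.717  1.53 ] [ 0.1  0.8 -0.4]
267 209
(np.int32(333), 141, 143, np.float64(11.0), np.float64(29.0), (np.float64(276.0), np.float64(200.0)))
(np.int32(72), -4, 2, np.float64(11.0), np.float64(29.0), (np.float64(288.0), np.float64(212.0)))
```

Emit:
{"name": "move_arm", "arguments": {
  "rows": "-1.5 0 5 0.007 0 0.009;-1 0 5 0 0 0;16 -0.5 7 0.003 -0.14 0;16.5 -0.5 7 0.003 -0.14 0;16.5 -0.5 7 0.003 -0.14 0;16.5 -0.5 7 0.003 -0.14 0;16.5 -0.5 7 0.003 -0.14 0"
}}

```text
time_s: 32.48
ee_pos: [0.4291, -0.1728, 0.1702]
eef_rot: [3.13, 0.035, 1.531]
force: [-1.6, -2.9, -0.7]
grip_width: 0.0604
```

```bash
python3 plan.py 42:27:40:5
```

```text
t 32.48 phi -5.1 rho 28.4 lean 2.0 axial 2.0 F [-1.6 -2.9 -0.7]
5
17.2 -0.3 4.9 0.013 -0.133 0.012;17.2 -0 5.1 0 -0.133 0;17.1 -0 5.2 -0 -0.133 -0;17.1 0 5.3 0 -0.133 -0;17 0 5.5 -0 -0.133 0
```

Deep engagement here (rho 28.4).

Emit:
{"name": "move_arm", "arguments": {
  "rows": "17 -0.6 6 0.012 -0.133 0.006;17 -0.5 6.2 0.003 -0.133 0;17 -0.5 6.4 0.003 -0.133 0;17 -0.5 6.6 0.003 -0.133 0;17 -0.5 6.8 0.003 -0.133 0;17 -0.5 6 0.003 -0.08 0"
}}

```text
time_s: 33.22
ee_pos: [0.434, -0.0853, 0.1064]
eef_rot: [3.112, 0.809, 1.518]
force: [0.6, 0.2, 0.0]
grip_width: 0.0604
```

```bash
python3 plan.py 42:44:41:1;python3 look.py w26
```

```text
t 33.23 phi 61.1 rho 31.4 lean 46.4 axial 3.6 F [0.6 0.2 0. ]
1
-20.6 -0.2 -16 0.03 0.094 0.002
[ 0.434  -0.0853  0.1064] [3.112 0.809 1.518] [0.6 0.2 0. ]
259 203
(np.int32(364), -126, -122, np.float64(11.0), np.float64(29.0), (np.float64(265.0), np.float64(198.0)))
(np.int32(90), 60, 65, np.float64(11.0), np.float64(29.0), (np.float64(267.0), np.float64(211.0)))
```

View pics/w26c.png

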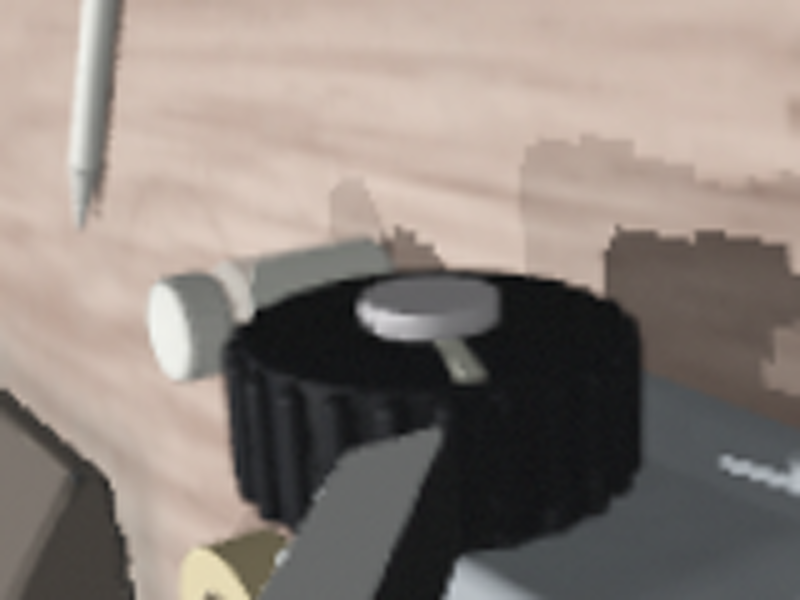

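Index +65°, so 425° in all. Continuing.

Emit:
{"name": "move_arm", "arguments": {
  "rows": "0 -1 -14 0.025 0 0;-28 -0.3 -3.5 0.003 0.185 0.004;-28 -0.3 -3.5 0.003 0.185 0.004;-28 -0.3 -3.5 0.003 0.185 0.004;-28 -0.3 -3.4 0.003 0.185 0.004;-28 -0.3 -3.3 0.003 0.185 0.004;-28 -0.3 -3.1 0.003 0.185 0.004;-28 -0.3 -3 0.003 0.185 0.004;-29 -0.3 -2.8 0.003 0.185 0.004;-2 0 10 0 0 0"
}}

```text
time_s: 34.52
ee_pos: [0.4241, -0.2656, 0.1739]
eef_rot: [3.102, -0.678, 1.54]
force: [0.5, 0.5, -0.8]
grip_width: 0.0601
```

```bash
python3 plan.py -42:29:-40:2;python3 look.py w27
```

```text
t 34.52 phi -36.2 rho 41.7 lean -38.9 axial 3.4 F [ 0.5  0.5 -0.8]
2
-3 -0.6 5.9 0.025 0.01 0.018;-2.4 0 6.1 -0 0.01 -0
[ 0.4241 -0.2656  0.1739] [ 3.102 -0.678  1.54 ] [ 0.5  0.5 -0.8]
267 203
(np.int32(369), 132, 146, np.float64(11.0), np.float64(29.0), (np.float64(279.0), np.float64(196.0)))
(np.int32(16), -25, -26, np.float64(11.0), np.float64(13.0), (np.float64(276.0), np.float64(205.0)))
```

Emit:
{"name": "move_arm", "arguments": {
  "rows": "-3 -0.6 7 0.025 0 0.018;-2.5 0 7 0 0 0;15.5 -0.5 7 0.003 -0.14 0;16.5 -0.5 7 0.003 -0.14 0;16.5 -0.5 7 0.003 -0.14 0;16.5 -0.5 7 0.003 -0.14 0;16.5 -0.5 7 0.003 -0.14 0"
}}

```text
time_s: 35.45
ee_pos: [0.4292, -0.1736, 0.1672]
eef_rot: [3.131, 0.077, 1.53]
force: [-9.7, -5.4, 8.8]
grip_width: 0.0603
```

```bash
python3 plan.py 42:27:40:5
```

```text
t 35.45 phi -15.4 rho 27.8 lean 4.4 axial 2.1 F [-9.7 -5.4  8.8]
5
17.2 -0.5 3.2 0.012 -0.124 0.012;17.2 0 3.7 -0 -0.124 0;17.3 -0 4.1 -0 -0.124 -0;17.2 0 4.5 0 -0.124 0;17.2 0 4.9 -0 -0.124 0
```

Emit:
{"name": "move_arm", "arguments": {
  "rows": "17.5 -0.6 3.4 0.012 -0.115 0.006;17.5 -0.5 4.4 0.003 -0.115 0;17.5 -0.5 5 0.003 -0.115 0;17.5 -0.5 5.5 0.003 -0.115 0;17.5 -0.5 6 0.003 -0.115 0;17 -0.5 6 0.003 -0.09 0"
}}

```text
time_s: 36.2
ee_pos: [0.4335, -0.0817, 0.1083]
eef_rot: [3.122, 0.769, 1.524]
force: [0.1, -1.4, -0.7]
grip_width: 0.0597
```

```bash
python3 plan.py 42:44:41:1;python3 look.py w28
```

```text
t 36.20 phi 67.7 rho 35.6 lean 44.1 axial 2.5 F [ 0.1 -1.4 -0.7]
1
-21.1 0.2 -12.9 0.024 0.053 0.005
[ 0.4335 -0.0817  0.1083] [3.122 0.769 1.524] [ 0.1 -1.4 -0.7]
252 204
(np.int32(301), -128, -122, np.float64(19.0), np.float64(29.0), (np.float64(257.0), np.float64(199.0)))
(np.int32(48), -120, -121, np.float64(11.0), np.float64(16.0), (np.float64(255.0), np.float64(200.0)))
(np.int32(43), 55, 54, np.float64(11.0), np.float64(15.0), (np.float64(257.0), np.float64(210.0)))
(np.int32(55), 109, 111, np.float64(13.0), np.float64(28.0), (np.float64(281.0), np.float64(209.0)))
```

Index +111°, so 471° in all. Continuing.

Emit:
{"name": "move_arm", "arguments": {
  "rows": "0 -1 -12 0.022 0 0;-28 -0.3 -3.5 0.003 0.182 0.004;-28 -0.3 -3.5 0.003 0.182 0.004;-28 -0.3 -3.5 0.003 0.182 0.004;-28 -0.3 -3.4 0.003 0.182 0.004;-28 -0.3 -3.3 0.003 0.182 0.004;-28 -0.3 -3.1 0.003 0.182 0.004;-28 -0.3 -3 0.003 0.182 0.004;-29 -0.3 -2.8 0.003 0.182 0.004;-2 0 10 0 0 0"
}}

```text
time_s: 37.5
ee_pos: [0.4244, -0.2662, 0.1658]
eef_rot: [3.111, -0.709, 1.537]
force: [0.3, 0.2, -0.2]
grip_width: 0.0604
```

```bash
python3 plan.py -42:29:-40:2;python3 look.py w29
```

```text
t 37.50 phi -40.0 rho 34.8 lean -40.6 axial 2.9 F [ 0.3  0.2 -0.2]
2
-0.1 -0.8 3 0.018 -0.005 0.015;0.1 0 3.1 0 -0.005 -0
[ 0.4244 -0.2662  0.1658] [ 3.111 -0.709  1.537] [ 0.3  0.2 -0.2]
268 207
(np.int32(356), 142, 144, np.float64(11.0), np.float64(29.0), (np.float64(277.0), np.float64(198.0)))
(np.int32(27), -28, -28, np.float64(11.0), np.float64(14.0), (np.float64(277.0), np.float64(208.0)))
```

Emit:
{"name": "move_arm", "arguments": {
  "rows": "-0.5 -0.8 4 0.018 0 0.015;0 0 3.5 0 0 0;16 -0.5 6.5 0.003 -0.135 0;17 -0.5 6.5 0.003 -0.135 0;17 -0.5 6.5 0.003 -0.135 0;17 -0.5 6.5 0.003 -0.135 0;17 -0.5 6.5 0.003 -0.135 0"
}}

```text
time_s: 38.42
ee_pos: [0.4288, -0.1691, 0.1731]
eef_rot: [3.133, 0.014, 1.531]
force: [0.9, -0.4, 1.4]
grip_width: 0.0605
```

```bash
python3 plan.py 42:27:40:5;python3 look.py w30
```

```text
t 38.42 phi 5.7 rho 30.7 lean 0.8 axial 1.2 F [ 0.9 -0.4  1.4]
5
16.6 0.2 6.3 0.009 -0.137 0.013;16.6 -0 6.2 -0 -0.137 -0;16.5 0 6.2 0 -0.137 0;16.4 -0 6.1 -0 -0.137 -0;16.3 0 6.1 -0 -0.137 0
[ 0.4288 -0.1691  0.1731] [3.133 0.014 1.531] [ 0.9 -0.4  1.4]
264 209
(np.int32(353), -173, -174, np.float64(11.0), np.float64(29.0), (np.float64(273.0), np.float64(202.0)))
(np.int32(40), 8, 8, np.float64(11.0), np.float64(15.0), (np.float64(272.0), np.float64(213.0)))
```

Emit:
{"name": "move_arm", "arguments": {
  "rows": "14 -0.4 8 0.008 -0.137 0.006;16 -0.5 7 0.003 -0.137 0;16 -0.5 7 0.003 -0.137 0;16 -0.5 7 0.003 -0.13 0;16.5 -0.5 7 0.003 -0.13 0;17 -0.5 6 0.003 -0.08 0"
}}

```text
time_s: 39.22
ee_pos: [0.4345, -0.0891, 0.1092]
eef_rot: [3.119, 0.798, 1.518]
force: [-3.8, 6.4, 9.6]
grip_width: 0.0602
```

```bash
python3 plan.py 42:44:41:1;python3 look.py w31
```

```text
t 39.23 phi 55.0 rho 29.6 lean 45.7 axial 3.6 F [-3.8  6.4  9.6]
1
-15.7 -1 -16.9 0.023 0.082 0.001
[ 0.4345 -0.0891  0.1092] [3.119 0.798 1.518] [-3.8  6.4  9.6]
264 204
(np.int32(376), -131, -121, np.float64(11.0), np.float64(29.0), (np.float64(270.0), np.float64(199.0)))
(np.int32(44), 54, 51, np.float64(11.0), np.float64(14.0), (np.float64(269.0), np.float64(210.0)))
```

View pics/w31c.png

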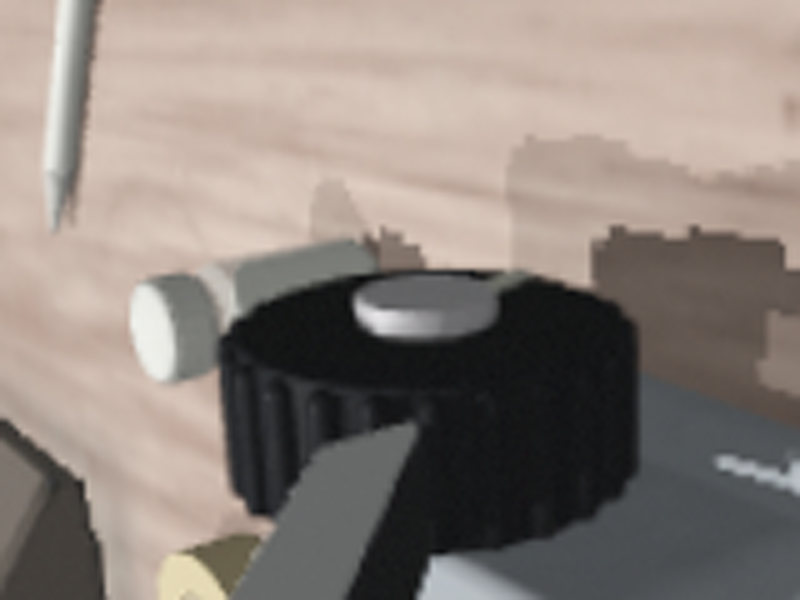

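Run:
```python
from h import *
import pickle
o,c=pickle.load(open("w31.pkl","rb"))
for u,v in((522,275),(510,281),(500,285)):
    a,b=cast_face(c,o,264-80+u/5-.4,204-60+v/5-.4);print(np.degrees(np.arctan2(a,b)),np.hypot(a,b))
o,c=pickle.load(open("w19.pkl","rb"))
a,b=cast_face(c,o,267-80+470/5-.4,204-60+268/5-.4);print(np.degrees(np.arctan2(a,b)),np.hypot(a,b))
```

```text
-171.4236960033655 0.020091846890790317
-174.07612973605367 0.016627481564028785
-175.6068987890187 0.014196189964018545
-148.49975717783593 0.019397054383650785
```

Emit:
{"name": "move_arm", "arguments": {
  "rows": "-4 -2 -15 0.022 0 0;-28 -0.3 -3.5 0.003 0.185 0.004;-28 -0.3 -3.5 0.003 0.185 0.004;-28 -0.3 -3.5 0.003 0.185 0.004;-28 -0.3 -3.4 0.003 0.185 0.004;-28 -0.3 -3.3 0.003 0.185 0.004;-28 -0.3 -3.1 0.003 0.185 0.004;-28 -0.3 -3 0.003 0.185 0.004;-28 -0.3 -2.8 0.003 0.185 0.004;-2 0 8 0 0 0"
}}

```text
time_s: 40.52
ee_pos: [0.422, -0.2711, 0.1771]
eef_rot: [3.13, -0.697, 1.519]
force: [0.0, 0.5, 0.4]
grip_width: 0.0598
```

```bash
python3 plan.py -42:29:-40:2
```

```text
t 40.52 phi -37.3 rho 47.1 lean -39.9 axial -0.3 F [0.  0.5 0.4]
2
-2.1 1.3 9 0.011 0.001 0.001;-1.3 0 9.1 0 0.001 -0
```

Index about 180°, so about 540° in all. Roughly three strokes left.

Emit:
{"name": "move_arm", "arguments": {
  "rows": "-2.5 1 9.5 0.01 0 0;-2 0 9.5 0 0 0;15.5 -0.5 6.8 0.003 -0.135 0;16.5 -0.5 6.8 0.003 -0.135 0;16.5 -0.5 6.8 0.003 -0.135 0;16.5 -0.5 6.8 0.003 -0.135 0;16.5 -0.5 6.8 0.003 -0.135 0"
}}

```text
time_s: 41.4
ee_pos: [0.4286, -0.1756, 0.1696]
eef_rot: [3.128, 0.031, 1.531]
force: [-8.4, -4.6, 7.0]
grip_width: 0.0602
```

```bash
python3 plan.py 42:27:40:5
```

```text
t 41.40 phi -10.3 rho 28.0 lean 1.8 axial 1.8 F [-8.4 -4.6  7. ]
5
17.7 0.1 4.4 0.015 -0.133 0.013;17.7 -0 4.7 -0 -0.133 0;17.7 -0 5 -0 -0.133 -0;17.6 0 5.2 -0 -0.133 0;17.5 0 5.4 -0 -0.133 0
```

Emit:
{"name": "move_arm", "arguments": {
  "rows": "17.5 -0.4 4.8 0.012 -0.125 0.006;17.5 -0.5 5.3 0.003 -0.125 0;17.5 -0.5 5.8 0.003 -0.125 0;17.5 -0.5 6 0.003 -0.125 0;17.5 -0.5 6.3 0.003 -0.125 0"
}}

```text
time_s: 42.02
ee_pos: [0.4322, -0.0933, 0.1236]
eef_rot: [3.12, 0.68, 1.527]
force: [0.3, -0.6, -0.7]
grip_width: 0.0602
```

```bash
python3 plan.py 42:44:41:1; python3 look.py w32
```

```text
t 42.02 phi 51.0 rho 33.5 lean 39.0 axial 2.2 F [ 0.3 -0.6 -0.7]
1
-1.2 0.9 -10 0.027 -0.035 0.007
[ 0.4322 -0.0933  0.1236] [3.12  0.68  1.527] [ 0.3 -0.6 -0.7]
261 205
(np.int32(374), -132, -136, np.float64(11.0), np.float64(29.0), (np.float64(267.0), np.float64(199.0)))
(np.int32(57), 45, 44, np.float64(11.0), np.float64(16.0), (np.float64(266.0), np.float64(210.0)))
```

View pics/w32c.png

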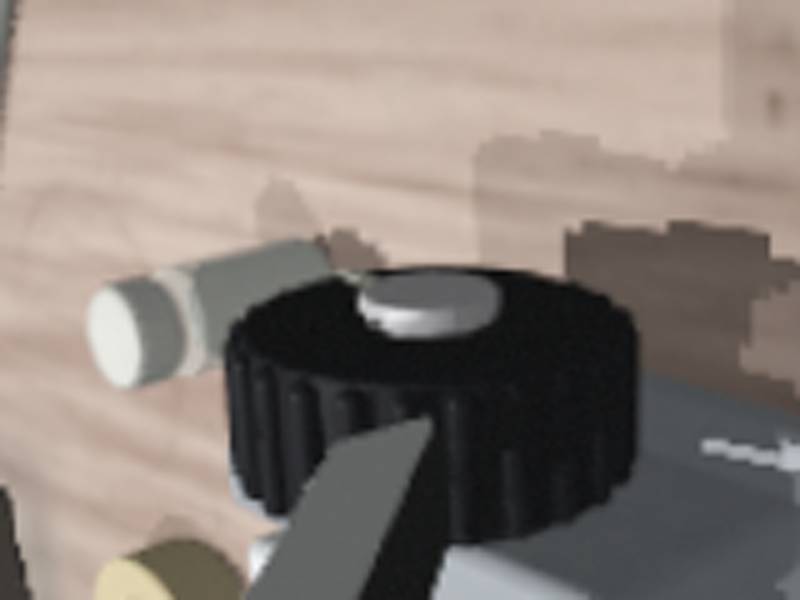

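Line at the far left (crop 360,278), about 250°, so about 610°. Next cycle.

Emit:
{"name": "move_arm", "arguments": {
  "rows": "-2 0.5 -11 0.022 0 0;-26.5 -0.3 -3.5 0.003 0.173 0.004;-26.5 -0.3 -3.5 0.003 0.173 0.004;-26.5 -0.3 -3.5 0.003 0.173 0.004;-26.5 -0.3 -3.4 0.003 0.173 0.004;-26.5 -0.3 -3.3 0.003 0.173 0.004;-26.5 -0.3 -3.1 0.003 0.173 0.004;-27 -0.3 -3 0.003 0.173 0.004;-28 -0.3 -2.8 0.003 0.173 0.004;-2 0 8 0 0 0"
}}

```text
time_s: 43.32
ee_pos: [0.4261, -0.2737, 0.1692]
eef_rot: [3.109, -0.74, 1.551]
force: [0.1, -0.4, -0.5]
grip_width: 0.0601
```

```bash
python3 plan.py -42:29:-40:2; python3 look.py w33
```

```text
t 43.33 phi -40.5 rho 41.2 lean -42.4 axial 4.5 F [ 0.1 -0.4 -0.5]
2
1.5 -2.8 6.7 0.011 -0.021 0.024;1.7 0 6.8 0 -0.021 0
[ 0.4261 -0.2737  0.1692] [ 3.109 -0.74   1.551] [ 0.1 -0.4 -0.5]
268 202
(np.int32(327), 139, 140, np.float64(11.0), np.float64(29.0), (np.float64(278.0), np.float64(195.0)))
(np.int32(49), -93, -94, np.float64(12.0), np.float64(27.0), (np.float64(253.0), np.float64(204.0)))
(np.int32(25), -33, -33, np.float64(11.0), np.float64(13.0), (np.float64(276.0), np.float64(204.0)))
```

Index -94°, so 626° in all. About 94° left.

Emit:
{"name": "move_arm", "arguments": {
  "rows": "1 -2.8 7 0.011 -0.02 0.024;1 0 7 0 -0.02 0;16 -0.5 6.8 0.003 -0.135 0;16.5 -0.5 6.8 0.003 -0.135 0;16.5 -0.5 6.8 0.003 -0.135 0;16.5 -0.5 6.8 0.003 -0.135 0;16.5 -0.5 6.8 0.003 -0.135 0"
}}

```text
time_s: 44.25
ee_pos: [0.4287, -0.1716, 0.1707]
eef_rot: [3.128, 0.029, 1.531]
force: [-1.3, -3.3, -1.0]
grip_width: 0.0602
```

```bash
python3 plan.py 42:27:40:5; python3 look.py w34
```

```text
t 44.25 phi -1.7 rho 28.6 lean 1.7 axial 1.7 F [-1.3 -3.3 -1. ]
5
17 0.2 5.3 0.015 -0.134 0.012;16.9 0 5.4 -0 -0.134 0;16.9 0 5.4 0 -0.134 0;16.8 -0 5.5 0 -0.134 0;16.8 0 5.6 -0 -0.134 -0
[ 0.4287 -0.1716  0.1707] [3.128 0.029 1.531] [-1.3 -3.3 -1. ]
269 209
(np.int32(311), -172, -176, np.float64(19.0), np.float64(29.0), (np.float64(278.0), np.float64(202.0)))
(np.int32(31), -167, -166, np.float64(11.0), np.float64(14.0), (np.float64(277.0), np.float64(204.0)))
(np.int32(56), -54, -57, np.float64(13.0), np.float64(27.0), (np.float64(252.0), np.float64(213.0)))
(np.int32(39), 10, 9, np.float64(11.0), np.float64(14.0), (np.float64(278.0), np.float64(213.0)))
```

Index -57° (663°) and engaged. The rest of this stroke should bring it to about 705°.

Emit:
{"name": "move_arm", "arguments": {
  "rows": "17 -0.4 6.2 0.012 -0.133 0.006;17 -0.5 6.2 0.003 -0.133 0;17 -0.5 6.3 0.003 -0.133 0;17 -0.5 6.4 0.003 -0.133 0;17 -0.5 6.5 0.003 -0.13 0"
}}

```text
time_s: 44.92
ee_pos: [0.4328, -0.096, 0.1214]
eef_rot: [3.127, 0.714, 1.522]
force: [-0.1, -0.9, 1.7]
grip_width: 0.0601
```

```bash
python3 plan.py 42:44:41:1; python3 look.py w35
```

```text
t 44.92 phi 44.6 rho 30.6 lean 40.9 axial 1.9 F [-0.1 -0.9  1.7]
1
-1 0.2 -13.5 0.018 -0.002 0.003
[ 0.4328 -0.096   0.1214] [3.127 0.714 1.522] [-0.1 -0.9  1.7]
267 206
(np.int32(375), -134, -130, np.float64(11.0), np.float64(29.0), (np.float64(274.0), np.float64(201.0)))
(np.int32(59), -10, -11, np.float64(13.0), np.float64(28.0), (np.float64(247.0), np.float64(212.0)))
(np.int32(47), 46, 45, np.float64(11.0), np.float64(15.0), (np.float64(272.0), np.float64(212.0)))
```

View pics/w35c.png

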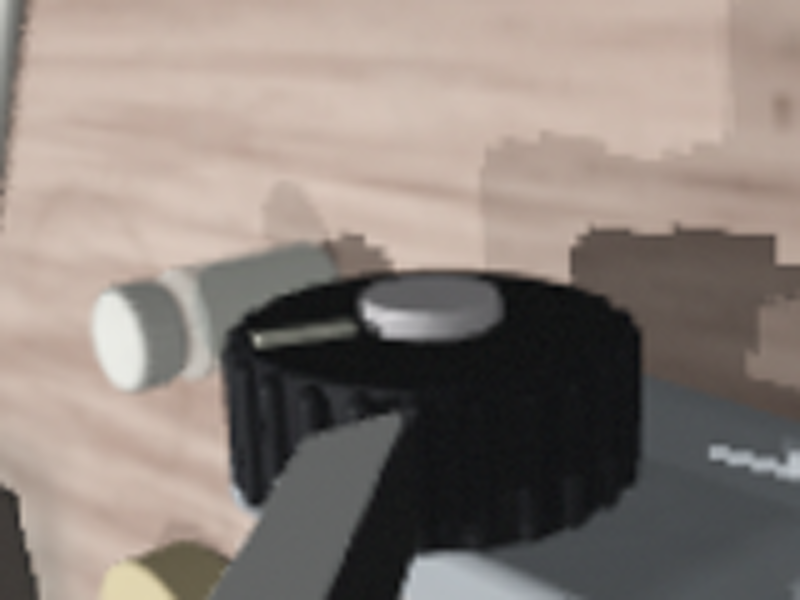

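Index reads -11°, about 709° in all (two turns from the -8° start). I'll retract, level and back off, then check the angle and the jaw's travel, which should be about 10 mm.

Emit:
{"name": "move_arm", "arguments": {
  "rows": "0 0 -25 0 0 0;0 0 -45 0 0 0;0 0 -30 0 0.17 0;0 0 -30 0 0.18 0;0 0 -25 0 0.18 0;0 0 0 0 0.18 0;0 -30 0 0 0 0;-20 -35 0 -0.15 0 0;-20 -35 0 -0.15 0 0;-20 -35 0 -0.15 0 0;0 0 0 0 0 0"
}}

```text
time_s: 46.35
ee_pos: [0.2955, -0.0535, 0.2313]
eef_rot: [2.655, -0.028, 1.557]
force: [0.5, -0.0, 1.1]
grip_width: 0.0602
```

```bash
python3 look.py w36
python3 - <<'E'
from h import *
from station import camera
c=camera("side");cv2.imwrite("side2.png",c["color"]);np.save("side2.npy",cloud(c))
a=cv2.imread("side.png")[220:310,220:340];b=c["color"][220:310,220:340]
cv2.imwrite("pics/s36.png",np.hstack([cv2.resize(x,None,fx=3.3,fy=3.3,interpolation=cv2.INTER_CUBIC) for x in(a,b)]))
d=np.abs(cv2.imread("side.png").astype(int)-c["color"]).max(2)
E
```

```text
[ 0.2955 -0.0535  0.2313] [ 2.655 -0.028  1.557] [ 0.5 -0.   1.1]
173 216
(np.int32(135), -145, -145, np.float64(24.0), np.float64(29.0), (np.float64(173.0), np.float64(206.0)))
(np.int32(32), -17, -17, np.float64(14.0), np.float64(28.0), (np.float64(168.0), np.float64(229.0)))
```

View pics/w36.png

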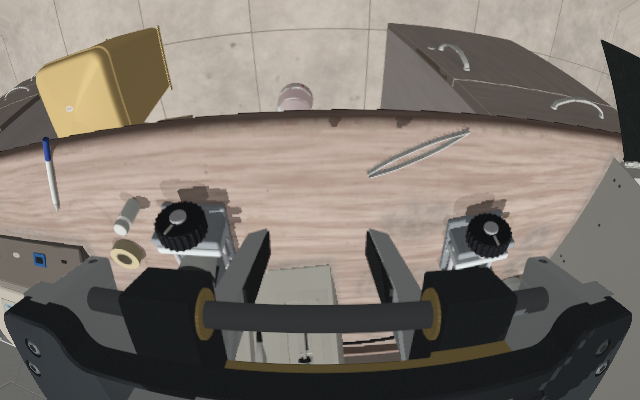

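View pics/w36c.png

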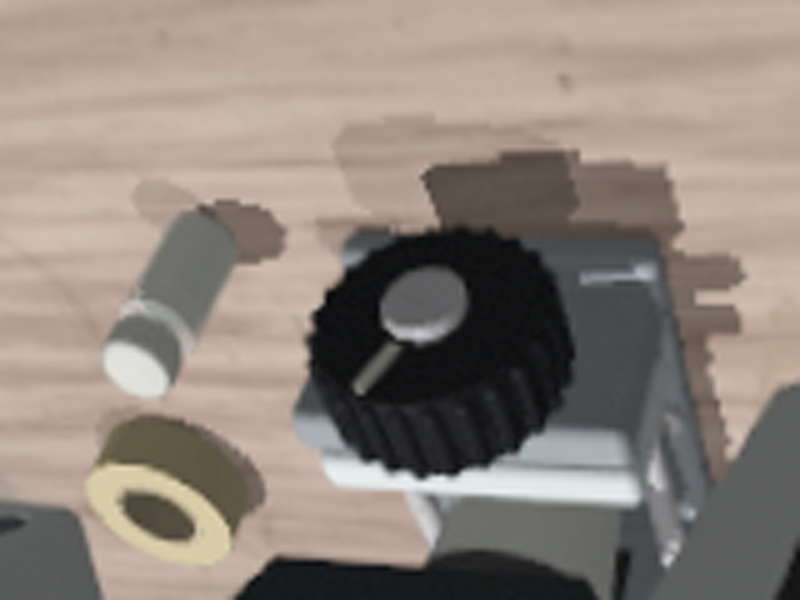

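View pics/s36.png

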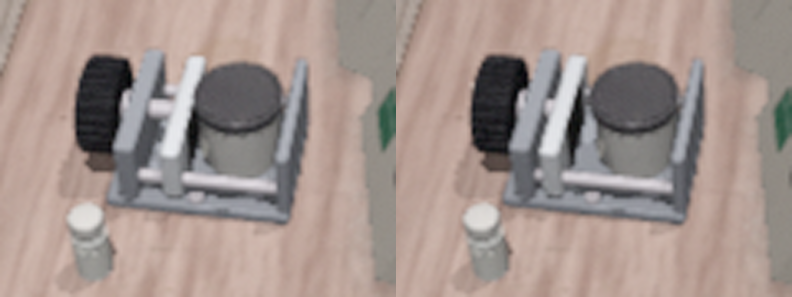

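The wheel is at rest at about 703° (index -17°). The jaw has drawn back about 4.2 px at 2.1 mm/px, or 9 mm, which confirms two turns and rules out one or three. The cup, vial and tape look unmoved, the other wheel's line is upright, and the gripper is clear.

```bash
python3 -c "
from station import ctrl,sensors
print(sensors.get_obs()['force'].round(1),ctrl.hand_in())"
```

```text
the job is handed in; nothing more can be done
[ 0.8 -0.2 -0.1] None
```

I loosened the clamp holding the cup (the right-hand one) by about 703°, or 12.3 rad, close to two full turns. The job was handed in at about 46.5 s. Pressing with the closed, flat fingertip slid over the ribs. I switched to swinging the inner edge of one fingertip about the axle, with the gripper about 60 mm open, for 11 strokes.

**Last checks:**
- **Wheel angle:** the index line read -17° after two turns from the far view and -11° just before retracting, against -8° at the start. The readings differ by about 6°, well inside the quarter-turn tolerance.
- **Jaw travel:** the side view shows the jaw drawn back about 9 mm against the 10 mm expected. That is a rough pixel estimate, but it rules out one or three turns.
- **Everything else:** before-and-after side pictures show the cup and vial where they were. In the last wrist picture the tape looks undisturbed and the empty clamp's line still points up. I judged these by eye and did not measure them. I did not check the amber bottle and carton specifically, but the arm never went near them.
- **Forces:** the highest contact force I read was about 40 N (34 N of it vertical), in a brief early press of the fingertip on the wheel. At hand-in the force was about 0.8 N, which is sensor noise, with the gripper clear of everything.

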